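# Press filter cassettes in the bench press

## Robot

A 6-joint arm with a two-finger parallel gripper is mounted at the origin on the work surface. World frame = base frame: x ahead of the robot, y to its left, z up, the work surface at z = 0. Lengths are in m, angles in rad, forces in N, time in s.
With the tool pointing down it reaches from about 0.35 to 0.725 m from the base axis. Payload 6 kg.
Tool frame: the origin (TCP) lies on the centre line of the jaws, within the pads' length; the fingertips stand 25 mm ahead of it and the grasp point (between the pads) lies 6 mm ahead of it; z points along the fingers, y is the line along which they close (so a half turn about z gives the same grasp; the last joint's range is limited). The gripper opens to 85 mm and grips with 20 to 120 N. Pads are 22 mm wide; open, the fingers measure 114 mm over their backs; the gripper's body (76 mm by 85 mm) begins 54 mm behind the grasp point. The pads swing forward as they close: fully open they stand 13 mm farther back than shut.
Start: joints at [-0.853, 0.04, 0.085, 0, -1.615, -0.334], TCP at [0.225, -0.556, 0.256] pointing down, gripper open.
Joint ranges: [-2.56, 2.56], [-1.29, 2.01], [-1.08, 1.49], [-3.29, 1.98], [-2.81, -0.18], [-2.99, 2.99]. Speed limits (rad/s): [2.57, 2.57, 3.01, 3.14, 3.14, 3.14].

## Interface

Orientations are given as a unit quaternion [w, x, y, z].
In Python, from rig import get_obs, eyes, arm, spotter gives the robot as it stands.
- The arm moves only by the shell command python3 -m crank 'ROWS' [OPENING]. ROWS is JSON, a list of rows, each an object of numbers: "dx", "dy", "dz": the shift along the tool's x, y, z scaled (see below); "spin": the turn about the tool's z scaled (see below). A call has 1 to 20 rows; each row shifts and turns the commanded pose from where the row before left it, along the tool's axes as they then stand; what a row does not reach is not made up. The controller multiplies each number of a shift by 200 mm and each number of a turn by 45 degrees. A row lasts 1/10 s, in which the tool goes at most 50 mm and 8.59 degrees, less where a joint would pass 70% of its speed; a pose out of reach is approached as far as the arm can. A call with a number of a shift or a turn outside -1 to 1 is refused whole. A call with a gripper value outside its range is refused whole. OPENING is the gripper's target within -1 to 1 (shut at 1, half-way at 0, fully open at -1), set as the call begins (- or left out, the last holds). The fingers move at their own pace and stop on an object; the grip force is fixed at half the most. Time passes only in rows, so rows that do not move let the fingers close. It gives the time, the measured TCP pose, the force, the opening and the grip force at its end, in the units of the state.
- get_obs(): the state, without advancing time (a new reading comes with each control period).
- eyes.grab_frame(name): name is "side" or "top" or "wrist"; returns (picture, depth): 384x512x3 uint8, blue, green, red; 384x512 float32, m along the optical axis (not along the pixel's ray), 0 where there is no reading.
- eyes.camera_params(name): a dict with "mtx" (3x3 intrinsics, pixels), "R" (3x3) and "t" (3): a world point X has camera coordinates R X + t; the wrist camera has in their place "tool_from_camera" (4x4, takes a point from camera to tool coordinates, whose origin is the TCP and whose axes are the flange's). Camera axes: x right, y down, z forward; pixel columns grow to the right and rows downward; lengths in m; the calibration is good to about 2 mm. A picture is of the moment at which its call begins: read the wrist's pose just before it. camera_params takes no time and is no camera call.
- arm.finish_job(): hands the job in; it is judged then, once.
Trained networks look in the newest picture that a camera, given by its name, has taken for a name from the list of things; names that differ only in an ending like _2 or _b are one class to them, and where a whole thing is asked for, a point or a joint stands for the part that bears it (a point fixed in the world has none). Each returns a list of dicts, best first, with "score" (0 to 1); they miss things now and then, are a little off and sometimes report something else, mostly with a low value. They report only what shows in the picture. A call takes as long as a camera call.
- spotter.find_in(camera, thing): "position" ([x, y, z] in m, in the coordinates of the camera as it stood for that picture, good to about 4 mm: the middle of the surface that is visible of it).
- spotter.outline_of(camera, thing): "mask" (384x512 bool, what is visible of it).
The state is a dict: "t": time; "joint_pos": joint angles; "joint_velocities": joint speeds; "joint_efforts": joint torques, N m; "tcp_pos": TCP position; "tool_rot": TCP orientation; "wrist_force": force on the tool from outside, world axes, zero at the start; "ft_torque": the same for the moment, N m; "grip_width": opening from 0.0 (shut) to 1.0 (fully open); "gripper_force": force on a finger pad.
Only numpy, scipy, OpenCV 4.12 (cv2) and the standard library are available. Lean on these libraries where they do the work, as an engineer would, in place of code of your own. Each camera call takes 0.05 s, during which the arm holds its last target. There are 200 camera calls.

## Task

Take every filter cassette from the drip mat and hang it by its hook on the rail of the bench press, between the moving jaw and the fixed head, slid up towards the head. With all of them hanging, squeeze the trigger again and again until the jaw has walked up and clamps the whole pack tight against the head, keep up that last squeeze for a second, then hold the release tab down until the jaw has sprung all the way back. Finally unhook the cassettes and stand them upright on the drip mat again, without disturbing the bottles, jar, beaker and wrench standing about.

Things in the scene. Friction and masses are not known exactly. Their poses are not given: they have to be found in the camera images.
- press: bench press, bolted down. Origin on the bench under it; x points to the side away from the robot, y along rail and rod towards the fixed head, z up; its yaw is within 0.15 rad. The y and z given for its parts are in this frame, in mm, all at x 0. Bed 90 wide (x), y -200 to 213, top at z 20. Release tab y -175, trigger y -123, grip post y -83, upright y -30, jaw y 3 (back), head y 186
- rail_mid (a point): middle of the steel rail: y 98, axis at z 173. Rail diameter 12, along y, free from y -24 to 186; nothing beside or above it. A hung cassette has its underside at z 55, its tab centre at z 212, and swings for seconds when knocked. To hang one: from the robot's side (-x), hook opening towards +x, let the rail pass level through the opening, then lower until the crown rests on the rail
- head_face (a point): fixed head: aluminium plate 74 wide (x), its face towards the cassettes at y 186, z 20 to 150; above it a post 30 wide that carries the rail's end, up to z 186. This point: middle of that face, z 105
- jaw_face (a point): moving jaw: aluminium plate 74 (x) x 14 (y) x 85 high; this point is the middle of its pressing face, z 105. Fully back, its pressing face is at y 10, so that 176 are free between jaw and head. Behind it the upright that carries the rail's other end: y -36 to -24, 34 wide, up to z 185
- rod (a joint): travel of the jaw towards the head, m: 0 fully back, at most 0.075. A full squeeze of the trigger carries it about 12 to 24 mm on; a brake holds it there until the release tab is held down, then a spring takes it back in about 1 s. At the pack it stops (about 0.068 with three cassettes, 0.032 with four) and bears on it while the trigger is held
- trigger (a joint): angle of the trigger, rad: 0 at rest, 0.125 fully squeezed (with the pack tight it stops at about 0.05). It springs back by itself and must come back nearly to 0 for the next bite. It needs 12 to 18 N at the grip point, more once the pack is reached; 20 to 40 N is right
- trigger_grip (a point): on the trigger's mid line at z 165. The trigger is a black upright bar, 26 (x) x 12 (y), hinged at z 20, top at z 192; at rest its faces are at y -129 and -117. Squeeze it and the fixed grip post together across y: 54 over both at rest, about 36 fully squeezed; only the trigger moves, 18 mm towards +y at z 165
- grip_post (a point): on the mid line of the fixed grip post at z 165: a black post, 28 (x) x 16 (y), faces at y -91 and -75, top at z 190; 39 free from it to the upright
- tab_top (a point): centre of the top of the release tab: a steel plate 36 (x) x 28 (y) over the grey housing behind the trigger, y -175, top at z 145 at rest. Push it straight down 5 to 6 mm against a spring of 12 to 16 N and keep it down while the jaw runs back; it comes up by itself
- tab (a joint): how far the release tab is pressed, m: about 0.0005 at rest, 0.006 fully down; the brake lets go beyond about 0.001
- cassette1_grip (a point): centre of the grip tab of a white filter cassette (0.24 to 0.42 kg; may be absent), 157 above its underside. Tab: 30 (x) x 20 (y) x 50 high, top at 182; grasp it across its 30, fingers apart along x. The tab stands on a steel hook, the hook on a block 80 (x) x 36 (y) x 80 high, standing loose on its heavy steel base. Axes: cassette's own, x out of the hook's opening, z up
- cassette2_grip (a point): a second cassette, same as cassette1 (may be absent). Its hook, 32 thick (y), is a C open to the cassette's +x: neck at x -15 to -7; crown over it, underside 124 above the cassette's underside; lip at x 8 to 16 hanging 11 below the crown. Throat 15 wide, centred (the rail slips in when 3 off); opening between the lip's end (113) and the block's top (80): 33 high. This point: centre of its tab
- cassette3_grip (a point): a third cassette, same as cassette1 and cassette2 (may be absent). At the start each stands on the mat with its x within 0.45 rad of the robot's x, so that it needs only a small turn. Blocks touch one another when packed: 36 each. This point: centre of its tab
- cassette4_grip (a point): a fourth cassette, same as the others (may be absent). This point: centre of its tab
- mat: grey drip mat with a black border line, 250 x 250, thinner than 1, stuck down on the bench to the left of the press; origin under its centre (on the bench), axes along its edges, yaw within 0.1 rad. Four cassettes stand on it easily two by two, for instance at x +-65, y +-55 of the mat; a cassette standing on it has its tab centre 157 above the bench
- bottle_a: clear glass bottle, diameter 72, 150 high, bystander; origin under its centre
- bottle_b: amber glass bottle, diameter 60, 120 high, bystander; origin under its centre
- beaker: glass beaker, diameter 68, 85 high, bystander; origin under its centre
- jar: white plastic jar, diameter 48, 60 high, bystander; origin under its centre
- wrench: wrench lying flat, 160 long along its x, bystander

How it is judged:
On the way, in this order (a step that is already met when the one before it is completed fails the run):
1. every cassette hangs on the rail between jaw and head (z of cassette1_grip in the frame of press between 0.205 and 0.218 m and x of cassette1_grip in the frame of press between -0.014 and 0.014 m and y of cassette1_grip in the frame of press between 0.012 and 0.18 m and angle between each of cassette1_grip, cassette2_grip, cassette3_grip, cassette4_grip's own z axis and vertical below 0.15 rad and z of cassette2_grip in the frame of press between 0.205 and 0.218 m and x of cassette2_grip in the frame of press between -0.014 and 0.014 m and y of cassette2_grip in the frame of press between 0.012 and 0.18 m and z of cassette3_grip in the frame of press between 0.205 and 0.218 m and x of cassette3_grip in the frame of press between -0.014 and 0.014 m and y of cassette3_grip in the frame of press between 0.012 and 0.18 m and z of cassette4_grip in the frame of press between 0.205 and 0.218 m and x of cassette4_grip in the frame of press between -0.014 and 0.014 m and y of cassette4_grip in the frame of press between 0.012 and 0.18 m), for 0.3 s.
2. the jaw has been walked up and clamps the pack against the head (all of step 1 and value of joint rod above 0.02 m and (contact force between rod and cassette1 above 3 N or contact force between rod and cassette2 above 3 N or contact force between rod and cassette3 above 3 N or contact force between rod and cassette4 above 3 N) and (contact force between press_c0 and cassette1 above 3 N or contact force between press_c0 and cassette2 above 3 N or contact force between press_c0 and cassette3 above 3 N or contact force between press_c0 and cassette4 above 3 N)), for 0.2 s.
3. the release tab has let the jaw spring fully back, the cassettes still hanging (all of step 1 and value of joint rod below 0.004 m), for 0.2 s.
At the end, for the whole second after the job is handed in: Every cassette present stands upright (within 0.1 rad) and at rest on the drip mat, its middle within the mat's outline; jaw fully back (within 5 mm), trigger and release tab sprung back (z of cassette1_grip in the frame of mat between 0.152 and 0.162 m and x of cassette1_grip in the frame of mat between -0.125 and 0.125 m and y of cassette1_grip in the frame of mat between -0.125 and 0.125 m and angle between each of cassette1_grip, cassette2_grip, cassette3_grip, cassette4_grip's own z axis and vertical below 0.1 rad and linear speed of each of cassette1, cassette2, cassette3, cassette4 below 0.03 m/s and z of cassette2_grip in the frame of mat between 0.152 and 0.162 m and x of cassette2_grip in the frame of mat between -0.125 and 0.125 m and y of cassette2_grip in the frame of mat between -0.125 and 0.125 m and z of cassette3_grip in the frame of mat between 0.152 and 0.162 m and x of cassette3_grip in the frame of mat between -0.125 and 0.125 m and y of cassette3_grip in the frame of mat between -0.125 and 0.125 m and z of cassette4_grip in the frame of mat between 0.152 and 0.162 m and x of cassette4_grip in the frame of mat between -0.125 and 0.125 m and y of cassette4_grip in the frame of mat between -0.125 and 0.125 m and value of joint rod below 0.005 m and value of joint tab below 0.002 m and value of joint trigger below 0.02 rad); the robot touches nothing.
It fails at once if the clear bottle is knocked over or shifted by more than 4 cm (distance of bottle_a from where it was at the start of the episode above 0.04 m or angle between bottle_a's own z axis and vertical above 0.6 rad).
It fails at once if the amber bottle is knocked over or shifted by more than 4 cm (distance of bottle_b from where it was at the start of the episode above 0.04 m or angle between bottle_b's own z axis and vertical above 0.6 rad).
It fails at once if the glass beaker is knocked over or shifted by more than 4 cm (distance of beaker from where it was at the start of the episode above 0.04 m or angle between beaker's own z axis and vertical above 0.6 rad).
It fails at once if the white jar is knocked over or shifted by more than 4 cm (distance of jar from where it was at the start of the episode above 0.04 m or angle between jar's own z axis and vertical above 0.6 rad).
It fails at once if the wrench is knocked over or shifted by more than 4 cm (distance of wrench from where it was at the start of the episode above 0.04 m).
Of cassette1, cassette2, cassette3, cassette4 only 3 to 4 are there at a start; the rules pass over those that are not, and their reading is None.
At some moment in a run one of cassette1, cassette2, cassette3, cassette4 may be knocked a few centimetres aside while the robot is not near it.
It also fails if it takes over 210 s, if anything falls off the work surface, if the arm or the gripper's body presses on something with over 40 N, if the wrist force passes 120 N, or if a joint passes its speed limit or range.

## Working session

There is one attempt and no reset: what is moved stays moved. The work goes in short steps, Python scripts to look and compute and a shell command to move; the robot and the scene stay as the last step left them, time stands still between calls to the robot, and variables do not carry over. Pictures are saved under pics/ and viewed, at most 14 in all, crops included, and the job is handed in when it is done.

```bash
ls; mkdir -p pics
cat > h.py <<'E'
import numpy as np, cv2
from rig import get_obs, eyes, arm, spotter
from scipy.spatial.transform import Rotation as Ro
def RT(q): return Ro.from_quat([q[1],q[2],q[3],q[0]]).as_matrix()
def cam2w(name,obs=None):
    p=eyes.camera_params(name)
    if 'R' in p:
        R=np.array(p['R']);return R.T,-R.T@np.array(p['t']).ravel()
    T=np.array(p['tool_from_camera']);o=obs or get_obs();R=RT(o['tool_rot'])
    return R@T[:3,:3],R@T[:3,3]+np.array(o['tcp_pos'])
def cloud(name,depth,cw):
    K=np.array(eyes.camera_params(name)['mtx']);v,u=np.indices(depth.shape)
    P=np.stack([(u-K[0,2])/K[0,0]*depth,(v-K[1,2])/K[1,1]*depth,depth],-1)
    return P@cw[0].T+cw[1]
E
python3 - <<'E'
from h import *
o=get_obs();print({k:np.round(v,3).tolist() for k,v in o.items()});print(np.round(RT(o['tool_rot']),2))
ims=[]
for c in ['top','side']:
    im,d=eyes.grab_frame(c);cw=cam2w(c);print(c,np.round(cw[1],3),np.round(cw[0][:,2],2))
    cv2.imwrite(f'pics/{c}0.png',im);np.savez(f'{c}0.npz',im=im,d=d)
    for th in ['cassette1_grip','press','mat','trigger_grip','tab_top','bottle_a','bottle_b','beaker','jar','wrench','head_face','rail_mid','grip_post']:
        if c=='side' and th not in('cassette1_grip','trigger_grip','head_face','rail_mid'): continue
        print(c,th,[(round(r['score'],2),np.round(cw[0]@np.array(r['position'])+cw[1],3).tolist()) for r in spotter.find_in(c,th)][:5])
E
```

```text
pics
{'t': 0.0, 'joint_pos': [-0.853, 0.041, 0.084, -0.0, -1.616, -0.334], 'joint_velocities': [0.0, -0.001, 0.001, -0.001, -0.0, 0.0], 'joint_efforts': [-0.002, -36.819, 34.74, 6.932, -0.006, 0.0], 'tcp_pos': [0.225, -0.556, 0.255], 'tool_rot': [-0.0, -0.191, 0.982, 0.001], 'wrist_force': [0.052, -0.617, 0.849], 'ft_torque': [0.026, -0.034, -0.041], 'gripper_force': 0.0, 'grip_width': 0.999}
[[-0.93 -0.37 -0.  ]
 [-0.37  0.93  0.  ]
 [ 0.    0.   -1.  ]]
top [ 0.456 -0.034  1.453] [ 0.05 -0.01 -1.  ]
top cassette1_grip [(0.85, [0.411, 0.336, 0.082])]
top press [(0.78, [0.56, -0.105, 0.019]), (0.69, [0.486, 0.278, 0.001])]
top mat [(0.6, [0.484, 0.277, 0.001]), (0.3, [0.535, 0.201, 0.083])]
top trigger_grip []
top tab_top [(0.52, [0.551, -0.282, 0.148])]
top bottle_a [(0.72, [0.704, 0.11, 0.106]), (0.67, [0.681, 0.338, 0.083])]
top bottle_b [(0.72, [0.704, 0.11, 0.106]), (0.67, [0.681, 0.338, 0.083])]
top beaker [(0.64, [0.384, -0.407, 0.043])]
top jar [(0.63, [0.384, 0.051, 0.059]), (0.44, [0.549, 0.341, 0.081]), (0.24, [0.705, 0.11, 0.106])]
top wrench [(0.54, [0.397, -0.153, 0.008])]
top head_face [(0.83, [0.56, -0.108, 0.018])]
top rail_mid []
top grip_post [(0.82, [0.559, -0.104, 0.019]), (0.59, [0.544, -0.166, 0.115]), (0.44, [0.683, 0.336, 0.081])]
side [0.188 0.953 0.996] [ 0.25 -0.72 -0.64]
side cassette1_grip [(0.79, [0.405, 0.356, 0.081]), (0.4, [0.551, -0.1, 0.083])]
side trigger_grip [(0.7, [0.549, -0.231, 0.156])]
side head_face [(0.71, [0.555, -0.099, 0.079]), (0.38, [0.489, 0.314, 0.003])]
side rail_mid [(0.78, [0.552, -0.101, 0.081]), (0.75, [0.552, -0.105, 0.112])]
```

View pics/top0.png

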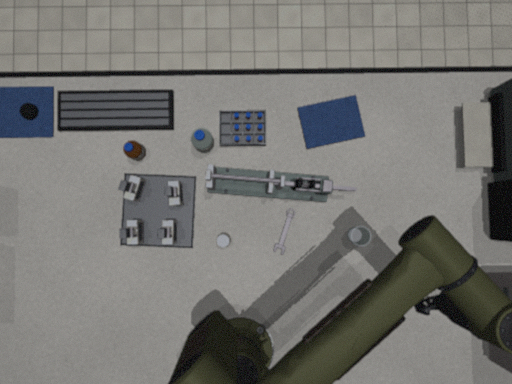

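View pics/side0.png

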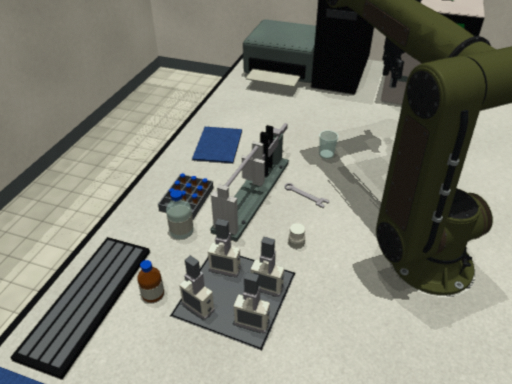

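Run:
```python
from h import *
z=np.load('top0.npz');P=cloud('top',z['d'],cam2w('top'));im=z['im'].astype(int)
ok=z['d']>0
def comps(m,mn,lab):
    n,L,s,c=cv2.connectedComponentsWithStats((m&ok).astype(np.uint8))
    for i in range(1,n):
        if s[i,4]>=mn:
            Q=P[L==i];r=cv2.minAreaRect((Q[:,:2]*1000).astype(np.float32))
            print(lab,s[i,4],np.round(c[i]),'ctr',np.round(np.array(r[0])),'size',np.round(r[1]),'ang',round(r[2],1),'z',np.round(np.median(Q[:,2]),3))
Z=P[...,2]
comps((Z>.165)&(Z<.2),15,'>165')
comps((Z>.07)&(Z<.09),100,'z80')
comps((Z>.138)&(Z<.155),15,'z145')
b=(np.abs(Z-.02)<.006)&(abs(P[...,0]-.56)<.1)&(P[...,1]<.15)&(P[...,1]>-.35)
comps(b,50,'bed')
Y=P[b];A=np.c_[Y[:,0],Y[:,1]]; print(A.min(0),A.max(0))
```

```text
>165 378 [244. 177.] ctr [572. -24.] size [242.  33.] ang 85.1 z 0.179
>165 53 [299. 182.] ctr [ 558. -190.] size [16. 27.] ang 84.6 z 0.188
>165 42 [312. 183.] ctr [ 554. -229.] size [12. 24.] ang 80.6 z 0.189
>165 82 [123. 185.] ctr [557. 348.] size [21. 30.] ang 70.8 z 0.183
>165 75 [168. 190.] ctr [538. 211.] size [29. 21.] ang 4.0 z 0.182
>165 82 [123. 233.] ctr [412. 348.] size [21. 28.] ang 89.2 z 0.183
>165 71 [161. 233.] ctr [411. 233.] size [21. 28.] ang 87.8 z 0.182
>165 342 [232. 339.] ctr [87. 17.] size [262. 111.] ang 63.9 z 0.183
z80 533 [499. 167.] ctr [ 607. -869.] size [487.  23.] ang 0.8 z 0.08
z80 130 [133. 149.] ctr [685. 348.] size [55. 58.] ang 48.5 z 0.081
z80 206 [133. 187.] ctr [557. 348.] size [35. 79.] ang 71.5 z 0.08
z80 183 [174. 193.] ctr [537. 211.] size [82. 36.] ang 2.5 z 0.08
z80 205 [133. 231.] ctr [410. 348.] size [79. 38.] ang 0.9 z 0.081
z80 182 [168. 231.] ctr [410. 232.] size [36. 75.] ang 88.8 z 0.081
z80 116 [361. 236.] ctr [ 388. -397.] size [65. 66.] ang 3.3 z 0.083
z145 46 [511.  91.] ctr [ 839. -876.] size [ 9. 91.] ang 87.5 z 0.142
z145
[... 240 characters left out ...]
 [19. 33.] ang 81.2 z 0.15
z145 101 [327. 185.] ctr [ 548. -282.] size [26. 35.] ang 88.2 z 0.144
z145 17 [128. 186.] ctr [554. 340.] size [ 3. 29.] ang 69.4 z 0.145
z145 51 [270. 187.] ctr [ 546. -102.] size [13. 31.] ang 88.6 z 0.148
z145 17 [129. 232.] ctr [411. 338.] size [28.  4.] ang 1.1 z 0.147
z145 33 [511. 287.] ctr [ 222. -845.] size [ 6. 56.] ang 89.0 z 0.142
z145 23 [251. 348.] ctr [ 52. -36.] size [53.  5.] ang 45.6 z 0.147
bed 335 [242. 172.] ctr [608. -13.] size [180.  25.] ang 84.3 z 0.02
bed 250 [296. 176.] ctr [ 585. -216.] size [188.  31.] ang 84.3 z 0.02
bed 1286 [262. 190.] ctr [548. -99.] size [411.  52.] ang 84.4 z 0.02
[ 0.46744935 -0.31047599] [0.62665996 0.10700555]
```

The pictures show four cassettes on the mat (top view, near (130,187), (174,193), (133,231) and (168,231)). The press rail runs along row ~178, columns 208–330, and nothing else stands between the mat and the press's robot side except the jar at (223,240). I'll lift, turn the tool to the press yaw and look from above the rail.

```bash
R='{"spin":-0.1745,"dz":-0.125}'
python3 -m crank '[{"spin":-0.1745,"dz":-0.125},{"spin":-0.1745,"dz":-0.125},{"spin":-0.1745,"dz":-0.125},{"spin":-0.1745,"dz":-0.125},{"spin":-0.1745,"dz":-0.125},{"spin":-0.1745,"dz":-0.125},{"spin":-0.1745,"dz":-0.125},{"spin":-0.1745,"dz":-0.125}]' -1
python3 -m crank '[{"dx":-0.229,"dy":-0.0925},{"dx":-0.229,"dy":-0.0925},{"dx":-0.229,"dy":-0.0925},{"dx":-0.229,"dy":-0.0925},{"dx":-0.229,"dy":-0.0925},{"dx":-0.229,"dy":-0.0925},{"dx":-0.229,"dy":-0.0925},{"dx":-0.229,"dy":-0.0925},{"dx":-0.229,"dy":-0.0925},{"dx":-0.229,"dy":-0.0925},{"dx":-0.229,"dy":-0.0925},{"dx":-0.229,"dy":-0.0925},{"dx":0},{"dx":0}]'
cat >> h.py <<'E'
def go(x,y,z,psi=None):
    "tool y = -(cos psi, sin psi); prints spin and shift (units) to the TCP target, shift in axes after the spin"
    o=get_obs();R=RT(o['tool_rot']);cur=np.arctan2(-R[1,1],-R[0,1])
    if psi is None: psi=cur
    s=-(psi-cur)/(np.pi/4)
    c,n=np.cos(psi),np.sin(psi);M=np.array([[n,-c,0],[-c,-n,0],[0,0,-1]])
    d=M@(np.array([x,y,z])-o['tcp_pos'])/.2
    print('go',np.round([x,y,z],3),'spin %.3f'%s,'dx %.3f dy %.3f dz %.3f'%tuple(d),'t',round(o['t'],1))
E
python3 - <<'E'
from h import *
o=get_obs();cw=cam2w('wrist',o);print(np.round(eyes.camera_params('wrist')['tool_from_camera'],3))
print(o['tcp_pos'],o['joint_pos'])
im,d=eyes.grab_frame('wrist');cv2.imwrite('pics/w1.png',im);np.savez('w1.npz',im=im,d=d,R=cw[0],t=cw[1])
P=cloud('wrist',d,cw);Z=P[...,2];print(np.nanpercentile(Z[d>0],[1,50,99]))
m=(d>0)&(Z>.165)&(Z<.2)
n,L,s,c=cv2.connectedComponentsWithStats(m.astype(np.uint8))
for i in range(1,n):
    if s[i,4]>=40:
        Q=P[L==i];r=cv2.minAreaRect((Q[:,:2]*1000).astype(np.float32));print(s[i,4],np.round(c[i]),np.round(r[0],1),np.round(r[1],1),round(r[2],1),np.median(Q[:,2]))
E
```

```text
[[ 0.    -0.961 -0.278  0.071]
 [ 1.    -0.     0.001 -0.001]
 [-0.001 -0.278  0.961 -0.118]
 [ 0.     0.     0.     1.   ]]
[ 0.22468587 -0.55631113  0.25626664] [-8.53289872e-01  4.01778575e-02  8.47981835e-02 -3.11896447e-05
 -1.61551057e+00 -3.33704360e-01]
[-0.00142807  0.00066835  0.32719951]invalid input
invalid input
```

View pics/w1.png

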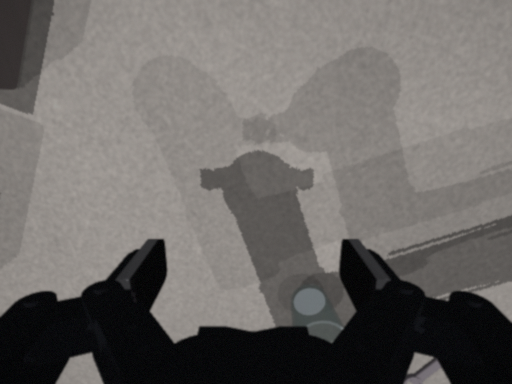

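The move was refused, so the picture only shows the start: bench, and the beaker at (308,300). I'll write out all four keys.

```bash
python3 -m crank '[{"dx":0,"dy":0,"dz":-0.125,"spin":-0.1745},{"dx":0,"dy":0,"dz":-0.125,"spin":-0.1745}]' -1; echo; python3 -m crank '[{"dx":0,"dy":0,"dz":-0.125,"spin":-0.1745}]'; python3 -m crank --help | head -20
```

```text
t: 1.2
tcp_pos: [0.2245, -0.5561, 0.3062]
tool_rot: [-0.0, -0.326, 0.945, 0.001]
wrist_force: [0.9, 0.7, 1.7]
grip_width: 1.003
gripper_force: 0.0

t: 1.3
tcp_pos: [0.2245, -0.5563, 0.3322]
tool_rot: [-0.0, -0.39, 0.921, 0.0]
wrist_force: [1.5, 0.6, 0.1]
grip_width: 0.998
gripper_force: 0.0invalid input: not JSON, or not a number
```

```bash
python3 -m crank '[{"dx":0,"dy":0,"dz":-0.125,"spin":-0.1745},{"dx":0,"dy":0,"dz":-0.125,"spin":-0.1745},{"dx":0,"dy":0,"dz":-0.125,"spin":-0.1745},{"dx":0,"dy":0,"dz":-0.125,"spin":-0.1745},{"dx":0,"dy":0,"dz":-0.125,"spin":-0.1745},{"dx":-0.229,"dy":-0.0925,"dz":0,"spin":0},{"dx":-0.229,"dy":-0.0925,"dz":0,"spin":0},{"dx":-0.229,"dy":-0.0925,"dz":0,"spin":0},{"dx":-0.229,"dy":-0.0925,"dz":0,"spin":0},{"dx":-0.229,"dy":-0.0925,"dz":0,"spin":0},{"dx":-0.229,"dy":-0.0925,"dz":0,"spin":0},{"dx":-0.229,"dy":-0.0925,"dz":0,"spin":0},{"dx":-0.229,"dy":-0.0925,"dz":0,"spin":0},{"dx":-0.229,"dy":-0.0925,"dz":0,"spin":0},{"dx":-0.229,"dy":-0.0925,"dz":0,"spin":0},{"dx":-0.229,"dy":-0.0925,"dz":0,"spin":0},{"dx":-0.229,"dy":-0.0925,"dz":0,"spin":0},{"dx":0,"dy":0,"dz":0,"spin":0},{"dx":0,"dy":0,"dz":0,"spin":0}]' -1
cat > look.py <<'E'
from h import *
import sys
def look(tag):
    o=get_obs();cw=cam2w('wrist',o)
    im,d=eyes.grab_frame('wrist');cv2.imwrite(f'pics/{tag}.png',im);np.savez(f'{tag}.npz',im=im,d=d,R=cw[0],t=cw[1])
    return im,d,cloud('wrist',d,cw)
def comps(P,d,lo,hi,mn=60):
    Z=P[...,2];m=(d>.2)&(Z>lo)&(Z<hi)
    n,L,s,c=cv2.connectedComponentsWithStats(m.astype(np.uint8))
    for i in range(1,n):
        if s[i,4]>=mn:
            Q=P[L==i];r=cv2.minAreaRect((Q[:,:2]*1000).astype(np.float32));print(s[i,4],np.round(c[i]),'ctr',np.round(r[0],1),'size',np.round(r[1],1),'ang',round(r[2],1),'z',np.round(np.median(Q[:,2]),4))
E
python3 - <<'E'
from look import *
im,d,P=look('w2');print(get_obs()['tcp_pos'],get_obs()['joint_pos'][5])
for lo,hi in((.17,.2),(.14,.156),(.014,.026)): print(lo);comps(P,d,lo,hi,150)
# rail fit
Z=P[...,2];m=(d>.2)&(Z>.17)&(Z<.184)&(P[...,1]>-.10)&(P[...,1]<.05)&(abs(P[...,0]-.573)<.03)
Q=P[m];print(len(Q),Q[:,2].max())
q=np.polyfit(Q[:,1],Q[:,0],1);print('rail x at y=-0.01',np.polyval(q,-.01),'slope',q[0])
E
```

```text
t: 3.2
tcp_pos: [0.4959, -0.028, 0.4557]
tool_rot: [-0.001, -0.675, 0.738, 0.0]
wrist_force: [-0.6, -0.2, 0.8]
grip_width: 1.002
gripper_force: 0.0
[ 0.49552232 -0.02900115  0.45642175] -0.4386045619459852
0.17
426 [191.  28.] ctr [ 555.7 -194.2] size [15.1 28.5] ang 85.5 z 0.1892
1959 [197. 155.] ctr [572.7 -28.3] size [241.   33.9] ang 83.9 z 0.1789
293 [241. 307.] ctr [535.6 206.4] size [30.  20.9] ang 2.0 z 0.1821
297 [321. 312.] ctr [407.6 228.2] size [21.6 29.9] ang 88.5 z 0.182
0.14
178 [182. 102.] ctr [ 587.7 -112. ] size [12. 25.] ang 84.9 z 0.1476
282 [212. 103.] ctr [ 545.  -107.5] size [13.4 35.6] ang 84.9 z 0.1476
191 [187. 229.] ctr [606.4  79.2] size [18.7 26.2] ang 86.1 z 0.15
250 [218. 229.] ctr [563.7  83.3] size [19.2 35.7] ang 84.2 z 0.1501
188 [124. 251.] ctr [716.1 107.4] size [31.9 17.8] ang 33.5 z 0.1499
0.014
5434 [221. 113.] ctr [553.4 -86.6] size [374.5  65. ] ang 84.1 z 0.0203
301 [190.  57.] ctr [ 590.3 -190.9] size [43.1 21.9] ang 82.1 z 0.0201
1954 [482. 138.] ctr [58.3  7.9] size [103.1 216.9] ang 8.8 z 0.0158
367 [191. 154.] ctr [614.3 -12. ] size [187.    8.7] ang 84.5 z 0.0203
195 [145. 157.] ctr [699.9 -20.5] size [  2.  157.8] ang 0.1 z 0.0204
222 [122. 148.] ctr [737.1 -44.4] size [96.  43.4] ang 70.9 z 0.0239
380 [116. 189.] ctr [762.4  31.2] size [110.6  50.3] ang 0.3 z 0.0219
293 [ 90. 280.] ctr [869.1 226. ] size [82.7 35.4] ang 25.1 z 0.0182
948 0.18215843786309255
rail x at y=-0.01 0.5729327317825232 slope 0.09894493693520848
```

View pics/w2.png

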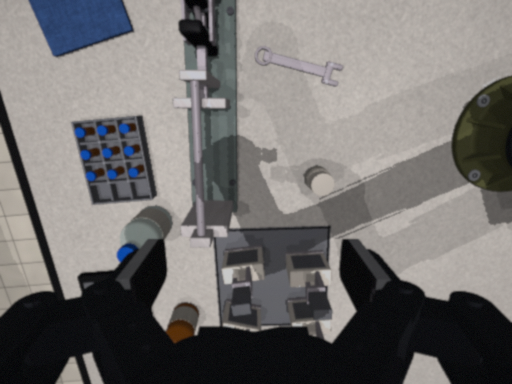

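The picture shows the rail along column ~197 (rows 45–240), the jaw at row 103, and tabs at (241,307) and (321,312). The wrist and top cameras differ by a consistent (−3,−4.5) mm, and the first grasp will settle that. I'll go for cassette B, the tab nearest the press.

Run:
```python
from h import *
go(.537,.209,.30,.05); go(.537,.209,.163,.05)
```

```text
go [0.537 0.209 0.3  ] spin -0.178 dx -1.178 dy -0.267 dz 0.782 t 3.2
go [0.537 0.209 0.163] spin -0.178 dx -1.178 dy -0.267 dz 1.467 t 3.2
```

```bash
python3 -m crank '[{"dx":0,"dy":0,"dz":0,"spin":-0.178},{"dx":-0.1964,"dy":-0.0445,"dz":0.13,"spin":0},{"dx":-0.1964,"dy":-0.0445,"dz":0.13,"spin":0},{"dx":-0.1964,"dy":-0.0445,"dz":0.13,"spin":0},{"dx":-0.1964,"dy":-0.0445,"dz":0.13,"spin":0},{"dx":-0.1964,"dy":-0.0445,"dz":0.13,"spin":0},{"dx":-0.1964,"dy":-0.0445,"dz":0.13,"spin":0},{"dx":0,"dy":0,"dz":0,"spin":0},{"dx":0,"dy":0,"dz":0,"spin":0}]' -1
python3 - <<'E'
from look import *
im,d,P=look('w3')
comps(P,d,.17,.2,150)
go(.537,.209,.163,.05)
E
```

```text
t: 4.15
tcp_pos: [0.5373, 0.2082, 0.3]
tool_rot: [0.001, 0.724, -0.69, 0.0]
wrist_force: [-0.1, -0.7, 0.6]
grip_width: 1.001
gripper_force: 0.0
1476 [199.  25.] ctr [582.1  77.9] size [29.8 29.8] ang 83.9 z 0.1857
876 [255. 191.] ctr [535.9 206.5] size [29.7 19.5] ang 3.3 z 0.1822
965 [398. 221.] ctr [407.7 228.2] size [20.4 30.4] ang 88.9 z 0.1822
503 [229. 319.] ctr [555. 338.] size [32.9 16.6] ang 3.1 z 0.181
go [0.537 0.209 0.163] spin -0.003 dx -0.007 dy 0.003 dz 0.693 t 4.2
```

Measurements are steady. Descend and grip.

```bash
python3 -m crank '[{"dx":0.005,"dy":0.003,"dz":0.14,"spin":0},{"dx":0,"dy":0,"dz":0.14,"spin":0},{"dx":0,"dy":0,"dz":0.14,"spin":0},{"dx":0,"dy":0,"dz":0.14,"spin":0},{"dx":0,"dy":0,"dz":0.13,"spin":0},{"dx":0,"dy":0,"dz":0,"spin":0}]' -1
python3 -m crank '[{"dx":0,"dy":0,"dz":0,"spin":0},{"dx":0,"dy":0,"dz":0,"spin":0},{"dx":0,"dy":0,"dz":0,"spin":0},{"dx":0,"dy":0,"dz":0,"spin":0},{"dx":0,"dy":0,"dz":0,"spin":0},{"dx":0,"dy":0,"dz":0,"spin":0},{"dx":0,"dy":0,"dz":0,"spin":0},{"dx":0,"dy":0,"dz":0,"spin":0}]' 1
python3 - <<'E'
from h import *
o=get_obs();print(o['ft_torque'],o['tcp_pos'])
E
```

```text
t: 4.8
tcp_pos: [0.5358, 0.2059, 0.1601]
tool_rot: [0.002, 0.724, -0.69, -0.001]
wrist_force: [-0.5, 0.3, 0.0]
grip_width: 1.0
gripper_force: 0.0
t: 5.6
tcp_pos: [0.5369, 0.2081, 0.1637]
tool_rot: [-0.001, 0.724, -0.689, 0.0]
wrist_force: [-2.5, 0.4, 5.3]
grip_width: 0.338
gripper_force: 60.3
[-0.06979551  0.94697061 -0.03496754] [0.53694524 0.20810476 0.16371545]
```

Run:
```python
from look import *
im,d,P=look('w4');o=get_obs();print(o['tcp_pos'],d[d>0].min())
R=RT(o['tool_rot']);T=(P-o['tcp_pos'])@R
Z=P[...,2];m=(d>0)&(Z>.172)&(Z<.192)&(abs(T[...,1])<.05)&(abs(T[...,0])<.06)
n,L,s,c=cv2.connectedComponentsWithStats(m.astype(np.uint8))
for i in range(1,n):
    if s[i,4]>100:
        Q=T[L==i]*1000;print(s[i,4],c[i].round(),Q.min(0).round(1),Q.max(0).round(1),np.median(Q,0).round(1))
```

```text
[0.5369489  0.20809083 0.16373763] 0.05493109
7240 [253. 281.] [ -9.9 -48.2 -28.3] [15.6 47.7 -8.3] [  8.7  -0.2 -18.8]
```

View pics/w4.png

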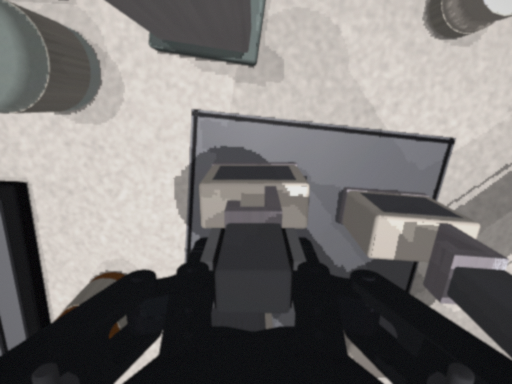

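The held tab sits centred between the fingers at (252,280), with its block at (200–308, 165–225). I'll use the block to check the hand-eye offset.

```bash
python3 - <<'E'
from h import *
z=np.load('w4.npz');d=z['d'];P=cloud('wrist',d,(z['R'],z['t']));o=get_obs();R=RT(o['tool_rot']);T=(P-o['tcp_pos'])@R*1000
v,u=np.indices(d.shape);Z=P[...,2]
m=(abs(Z-.08)<.006)&(u>150)&(u<330)&(v<240);Q=T[m];print('blocktop',len(Q),np.percentile(Q,[.5,50,99.5],axis=0).round(1))
m=(Z>.176)&(Z<.19)&(u>205)&(u<300)&(v>250)&(v<315);Q=T[m];print('tabtop',len(Q),np.percentile(Q,[.5,50,99.5],axis=0).round(1))
psi=-.098;rx,ry=.574,-.012
def press(x,y,zz): # press coords -> TCP
    X=np.array([.5643,-.1095])+x*np.array([np.cos(psi),np.sin(psi)])+y*np.array([-np.sin(psi),np.cos(psi)]);go(X[0],X[1],zz,psi)
press(-.095,.160,.27);press(-.095,.160,.2395);press(0,.160,.2395);press(0,.160,.218)
E
cat >> h.py <<'E'
ORG=np.array([.5643,-.1095]);PSI=-.098
def press(x,y,z,psi=PSI):
    X=ORG+x*np.array([np.cos(PSI),np.sin(PSI)])+y*np.array([-np.sin(PSI),np.cos(PSI)]);go(X[0],X[1],z,psi)
def inpress(p):
    v=np.array(p[:2])-ORG;return np.round([v@[np.cos(PSI),np.sin(PSI)],v@[-np.sin(PSI),np.cos(PSI)],p[2]],4)
E
```

```text
blocktop 3977 [[-15.3 -60.   78. ]
 [  9.5  -6.4  83.3]
 [121.4  39.7  89.4]]
tabtop 4394 [[ -8.4 -17.9 -24.1]
 [  4.3  -0.2 -18.5]
 [ 13.4  17.1 -12.4]]
go [0.485 0.059 0.27 ] spin 0.188 dx 0.767 dy 0.184 dz -0.531 t 5.7
go [0.485 0.059 0.24 ] spin 0.188 dx 0.767 dy 0.184 dz -0.379 t 5.7
go [0.58 0.05 0.24] spin 0.188 dx 0.767 dy -0.291 dz -0.379 t 5.7
go [0.58  0.05  0.218] spin 0.188 dx 0.767 dy -0.291 dz -0.271 t 5.7
```

```bash
python3 -m crank '[{"dx":0,"dy":0,"dz":-0.06,"spin":0},{"dx":0,"dy":0,"dz":-0.12,"spin":0},{"dx":0,"dy":0,"dz":-0.15,"spin":0},{"dx":0,"dy":0,"dz":-0.14,"spin":0.04},{"dx":0,"dy":0,"dz":-0.06,"spin":0.05},{"dx":0.06,"dy":0.02,"dz":0,"spin":0.05},{"dx":0.12,"dy":0.03,"dz":0,"spin":0.048},{"dx":0.15,"dy":0.04,"dz":0,"spin":0},{"dx":0.15,"dy":0.04,"dz":0,"spin":0},{"dx":0.15,"dy":0.04,"dz":0.03,"spin":0},{"dx":0.09,"dy":0.014,"dz":0.06,"spin":0},{"dx":0.047,"dy":0,"dz":0.062,"spin":0},{"dx":0,"dy":0,"dz":0,"spin":0},{"dx":0,"dy":0,"dz":0,"spin":0},{"dx":0,"dy":0,"dz":0,"spin":0}]'
python3 - <<'E'
from look import *
im,d,P=look('w5');o=get_obs();print(inpress(o['tcp_pos']))
Z=P[...,2];m=(d>.1)&(Z>.172)&(Z<.184)&(P[...,1]>-.08)&(P[...,1]<.06)&(abs(P[...,0]-.575)<.03)
Q=P[m];print(len(Q),Q[:,1].min(),Q[:,1].max());q=np.polyfit(Q[:,1],Q[:,0],1);print('rail x at -.01',np.polyval(q,-.01),np.polyval(q,.05),q[0])
press(-.095,.160,.2395);press(0,.160,.2395)
E
```

```text
t: 7.15
tcp_pos: [0.4871, 0.0588, 0.2381]
tool_rot: [0.0, -0.672, 0.741, -0.0]
wrist_force: [0.3, 0.5, -4.8]
grip_width: 0.343
gripper_force: 60.2
[-0.0933  0.1601  0.2382]
5108 -0.07633137189290037 0.05996784385158642
rail x at -.01 0.5718905034375988 0.577744845837972 0.09757237333955433
go [0.485 0.059 0.24 ] spin 0.000 dx 0.000 dy 0.008 dz -0.007 t 7.2
go [0.58 0.05 0.24] spin 0.000 dx 0.000 dy -0.467 dz -0.007 t 7.2
```

View pics/w5.png

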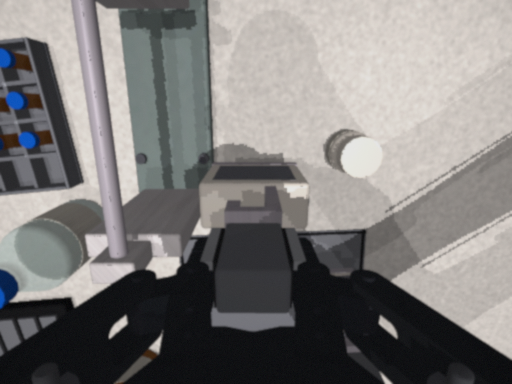

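Run:
```python
from h import *
z=np.load('w5.npz');d=z['d'];P=cloud('wrist',d,(z['R'],z['t']))
v,u=np.indices(d.shape);Z=P[...,2]
for nm,m in(('headtop',(abs(Z-.15)<.004)&(u<210)&(u>80)&(v>170)&(v<270)),('blockfront',(Z>.1)&(Z<.145)&(u>210)&(u<300)&(v>190)&(v<225)),('blocktop',(abs(Z-.155)<.006)&(u>200)&(u<308)&(v>150)&(v<230))):
    Q=P[m]-np.r_[ORG,0];A=np.c_[Q[:,:2]@[np.cos(PSI),np.sin(PSI)],Q[:,:2]@[-np.sin(PSI),np.cos(PSI)],Q[:,2]]*1000
    print(nm,len(A),np.percentile(A,[1,10,50,90,99],axis=0).round(1).tolist())
```

```text
headtop 1613 [[-60.8, 141.1, 146.4], [-54.2, 171.9, 148.6], [-18.0, 187.5, 150.2], [30.9, 198.3, 152.7], [35.3, 201.3, 153.9]]Traceback (most recent call last):
  File "<stdin>", line 6, in <module>
    return _quantile_unchecked(
        a, q, axis, out, overwrite_input, method, keepdims, weights)
    return _ureduce(a,
                    func=_quantile_ureduce_func,
    ...<5 lines>...
                    overwrite_input=overwrite_input,
                    method=method)
    r = func(a, **kwargs)
    result = _quantile(arr,
                       quantiles=q,
    ...<2 lines>...
                       out=out,
                       weights=wgt)
    slices_having_nans = np.isnan(arr[-1, ...])
                                  ~~~^^^^^^^^^
IndexError: index -1 is out of bounds for axis 0 with size 0
```

```bash
python3 -m crank '[{"dx":0,"dy":-0.05,"dz":-0.003,"spin":0},{"dx":0,"dy":-0.08,"dz":-0.003,"spin":0},{"dx":0,"dy":-0.08,"dz":0,"spin":0},{"dx":0,"dy":-0.08,"dz":0,"spin":0},{"dx":0,"dy":-0.07,"dz":0,"spin":0},{"dx":0,"dy":-0.06,"dz":0,"spin":0},{"dx":0,"dy":-0.042,"dz":0,"spin":0},{"dx":0,"dy":0,"dz":0,"spin":0},{"dx":0,"dy":0,"dz":0,"spin":0}]'
python3 - <<'E'
from look import *
o=get_obs();print(inpress(o['tcp_pos']));press(-.001,.16,.218)
E
```

```text
t: 8.1
tcp_pos: [0.5787, 0.0493, 0.2389]
tool_rot: [-0.0, -0.671, 0.741, 0.0]
wrist_force: [-0.5, -0.0, -3.5]
grip_width: 0.343
gripper_force: 60.5
[-0.0012  0.1594  0.2389]
go [0.579 0.05  0.218] spin -0.000 dx -0.003 dy -0.001 dz 0.104 t 8.1
```

```bash
python3 -m crank '[{"dx":0,"dy":0,"dz":0.02,"spin":0},{"dx":0,"dy":0,"dz":0.025,"spin":0},{"dx":0,"dy":0,"dz":0.025,"spin":0},{"dx":0,"dy":0,"dz":0,"spin":0}]'
python3 -m crank '[{"dx":0,"dy":0,"dz":0.015,"spin":0},{"dx":0,"dy":0,"dz":0.015,"spin":0},{"dx":0,"dy":0,"dz":0.005,"spin":0},{"dx":0,"dy":0,"dz":0,"spin":0},{"dx":0,"dy":0,"dz":0,"spin":0}]'
```

```text
t: 8.5
tcp_pos: [0.5781, 0.0492, 0.2239]
tool_rot: [-0.001, -0.672, 0.741, 0.001]
wrist_force: [-0.4, -0.3, -3.3]
grip_width: 0.344
gripper_force: 60.4
t: 9.0
tcp_pos: [0.5788, 0.0492, 0.2185]
tool_rot: [0.0, -0.672, 0.741, -0.0]
wrist_force: [-1.9, 0.8, -1.6]
grip_width: 0.345
gripper_force: 61.0
```

```bash
python3 -m crank '[{"dx":-0.01,"dy":0,"dz":0.003,"spin":0},{"dx":-0.012,"dy":0,"dz":0,"spin":0},{"dx":-0.008,"dy":0,"dz":0.003,"spin":0},{"dx":0,"dy":0,"dz":0,"spin":0},{"dx":0,"dy":0,"dz":0,"spin":0}]'
python3 -m crank '[{"dx":0,"dy":0,"dz":0,"spin":0},{"dx":0,"dy":0,"dz":0,"spin":0},{"dx":0,"dy":0,"dz":0,"spin":0},{"dx":0,"dy":0,"dz":0,"spin":0},{"dx":0,"dy":0,"dz":0,"spin":0},{"dx":0,"dy":0,"dz":-0.1,"spin":0},{"dx":0,"dy":0,"dz":-0.2,"spin":0},{"dx":0,"dy":0,"dz":-0.1,"spin":0},{"dx":0,"dy":0,"dz":0,"spin":0}]' -1
python3 - <<'E'
from h import *
o=get_obs();print(inpress(o['tcp_pos']))
go(.409,.2295,.30,-.02);go(.409,.2295,.163,-.02)
E
```

```text
t: 9.5
tcp_pos: [0.5798, 0.0544, 0.2185]
tool_rot: [0.0, -0.671, 0.741, -0.001]
wrist_force: [-1.2, -4.1, 4.2]
grip_width: 0.345
gripper_force: 61.7
t: 10.4
tcp_pos: [0.5803, 0.0551, 0.3011]
tool_rot: [0.003, -0.671, 0.741, -0.002]
wrist_force: [-0.1, -0.1, -0.9]
grip_width: 0.997
gripper_force: 0.0
[-2.000e-04  1.653e-01  3.011e-01]
go [0.409 0.23  0.3  ] spin -0.100 dx -0.855 dy 0.874 dz 0.006 t 10.4
go [0.409 0.23  0.163] spin -0.100 dx -0.855 dy 0.874 dz 0.691 t 10.4
```

```bash
python3 -m crank '[{"dx":0,"dy":0,"dz":0,"spin":-0.1},{"dx":-0.142,"dy":0.146,"dz":0,"spin":0},{"dx":-0.142,"dy":0.146,"dz":0,"spin":0},{"dx":-0.142,"dy":0.146,"dz":0,"spin":0},{"dx":-0.142,"dy":0.146,"dz":0,"spin":0},{"dx":-0.142,"dy":0.146,"dz":0,"spin":0},{"dx":-0.142,"dy":0.146,"dz":0,"spin":0},{"dx":0,"dy":0,"dz":0,"spin":0},{"dx":0,"dy":0,"dz":0,"spin":0}]'
python3 - <<'E'
from look import *
im,d,P=look('w6');o=get_obs();print(o['tcp_pos'])
comps(P,d,.17,.2,150);comps(P,d,.2,.245,150)
go(.409,.2295,.163,-.02)
E
```

```text
t: 11.3
tcp_pos: [0.4069, 0.2296, 0.2965]
tool_rot: [-0.0, -0.701, 0.713, 0.0]
wrist_force: [-0.6, 0.0, -0.8]
grip_width: 0.997
gripper_force: 0.0
[0.40744068 0.22900544 0.2964651 ]
522 [16.  9.] ctr [577.   91.3] size [25.5 10.6] ang 23.0 z 0.1803
920 [253. 192.] ctr [407.2 228.3] size [20.5 29.7] ang 87.8 z 0.1822
go [0.409 0.23  0.163] spin 0.001 dx -0.003 dy -0.008 dz 0.667 t 11.3
```

```bash
python3 -m crank '[{"dx":0,"dy":-0.004,"dz":0.14,"spin":0},{"dx":0,"dy":0,"dz":0.14,"spin":0},{"dx":0,"dy":0,"dz":0.14,"spin":0},{"dx":0,"dy":0,"dz":0.14,"spin":0},{"dx":0,"dy":0,"dz":0.105,"spin":0},{"dx":0,"dy":0,"dz":0,"spin":0}]' -1
python3 -m crank '[{"dx":0,"dy":0,"dz":0,"spin":0},{"dx":0,"dy":0,"dz":0,"spin":0},{"dx":0,"dy":0,"dz":0,"spin":0},{"dx":0,"dy":0,"dz":0,"spin":0},{"dx":0,"dy":0,"dz":0,"spin":0},{"dx":0,"dy":0,"dz":0,"spin":0},{"dx":0,"dy":0,"dz":0,"spin":0}]' 1
python3 - <<'E'
from h import *
press(-.1,.121,.27);press(-.1,.121,.239)
E
```

```text
t: 11.95
tcp_pos: [0.4078, 0.2269, 0.1602]
tool_rot: [-0.003, -0.699, 0.715, 0.0]
wrist_force: [-0.4, 0.7, 0.4]
grip_width: 1.002
gripper_force: 0.0
t: 12.65
tcp_pos: [0.4085, 0.2292, 0.1649]
tool_rot: [0.001, -0.7, 0.714, -0.0]
wrist_force: [-2.8, 0.2, 5.8]
grip_width: 0.344
gripper_force: 60.5
go [0.477 0.021 0.27 ] spin 0.100 dx 1.004 dy -0.441 dz -0.525 t 12.7
go [0.477 0.021 0.239] spin 0.100 dx 1.004 dy -0.441 dz -0.370 t 12.7
```

```bash
python3 -m crank '[{"dx":0,"dy":0,"dz":-0.06,"spin":0},{"dx":0,"dy":0,"dz":-0.12,"spin":0},{"dx":0,"dy":0,"dz":-0.15,"spin":0},{"dx":0,"dy":0,"dz":-0.14,"spin":0.05},{"dx":0,"dy":0,"dz":-0.06,"spin":0.05},{"dx":0.08,"dy":-0.04,"dz":0,"spin":0},{"dx":0.16,"dy":-0.07,"dz":0,"spin":0},{"dx":0.16,"dy":-0.07,"dz":0,"spin":0},{"dx":0.16,"dy":-0.07,"dz":0,"spin":0},{"dx":0.16,"dy":-0.07,"dz":0,"spin":0},{"dx":0.16,"dy":-0.07,"dz":0.05,"spin":0},{"dx":0.08,"dy":-0.04,"dz":0.06,"spin":0},{"dx":0.044,"dy":-0.011,"dz":0.03,"spin":0},{"dx":0,"dy":0,"dz":0,"spin":0},{"dx":0,"dy":0,"dz":0,"spin":0}]'
python3 - <<'E'
from h import *
press(-.001,.121,.2415)
E
```

```text
t: 14.15
tcp_pos: [0.4763, 0.0209, 0.2422]
tool_rot: [0.0, -0.672, 0.741, 0.0]
wrist_force: [-1.0, -0.4, -2.0]
grip_width: 0.341
gripper_force: 59.8
go [0.575 0.011 0.242] spin -0.000 dx 0.001 dy -0.497 dz 0.004 t 14.2
```

```bash
python3 -m crank '[{"dx":0,"dy":-0.05,"dz":0.002,"spin":0},{"dx":0,"dy":-0.09,"dz":0,"spin":0},{"dx":0,"dy":-0.09,"dz":0,"spin":0},{"dx":0,"dy":-0.08,"dz":0,"spin":0},{"dx":0,"dy":-0.08,"dz":0,"spin":0},{"dx":0,"dy":-0.06,"dz":0,"spin":0},{"dx":0,"dy":-0.042,"dz":0,"spin":0},{"dx":0,"dy":0,"dz":0,"spin":0},{"dx":0,"dy":0,"dz":0,"spin":0}]'
python3 -m crank '[{"dx":0,"dy":0,"dz":0.02,"spin":0},{"dx":0,"dy":0,"dz":0.025,"spin":0},{"dx":0,"dy":0,"dz":0.025,"spin":0},{"dx":0,"dy":0,"dz":0,"spin":0}]'
python3 -m crank '[{"dx":0,"dy":0,"dz":0.015,"spin":0},{"dx":0,"dy":0,"dz":0.015,"spin":0},{"dx":0,"dy":0,"dz":0.004,"spin":0},{"dx":0,"dy":0,"dz":0,"spin":0},{"dx":0,"dy":0,"dz":0,"spin":0}]'
```

```text
t: 15.05
tcp_pos: [0.5743, 0.0112, 0.2415]
tool_rot: [-0.0, -0.672, 0.741, 0.0]
wrist_force: [-0.0, 0.3, -3.0]
grip_width: 0.341
gripper_force: 60.2
t: 15.45
tcp_pos: [0.5738, 0.0108, 0.2264]
tool_rot: [-0.0, -0.671, 0.741, 0.0]
wrist_force: [0.1, -0.2, -2.5]
grip_width: 0.345
gripper_force: 60.3
t: 15.95
tcp_pos: [0.5743, 0.0108, 0.2208]
tool_rot: [0.0, -0.671, 0.741, -0.0]
wrist_force: [-0.1, -0.5, -1.9]
grip_width: 0.345
gripper_force: 60.2
```

```bash
python3 -m crank '[{"dx":-0.01,"dy":0,"dz":0.004,"spin":0},{"dx":-0.012,"dy":0,"dz":0,"spin":0},{"dx":-0.008,"dy":0,"dz":0.002,"spin":0},{"dx":0,"dy":0,"dz":0,"spin":0},{"dx":0,"dy":0,"dz":0,"spin":0}]'
python3 -m crank '[{"dx":0,"dy":0,"dz":0,"spin":0},{"dx":0,"dy":0,"dz":0,"spin":0},{"dx":0,"dy":0,"dz":0,"spin":0},{"dx":0,"dy":0,"dz":0,"spin":0},{"dx":0,"dy":0,"dz":0,"spin":0},{"dx":0,"dy":0,"dz":-0.1,"spin":0},{"dx":0,"dy":0,"dz":-0.2,"spin":0},{"dx":0,"dy":0,"dz":-0.1,"spin":0},{"dx":0,"dy":0,"dz":0,"spin":0}]' -1
python3 - <<'E'
from h import *
o=get_obs();print(inpress(o['tcp_pos']))
go(.556,.346,.30,-.325)
E
```

```text
t: 16.45
tcp_pos: [0.575, 0.0169, 0.2198]
tool_rot: [0.0, -0.672, 0.741, -0.0]
wrist_force: [-0.3, 1.1, -1.4]
grip_width: 0.342
gripper_force: 60.2
t: 17.35
tcp_pos: [0.5758, 0.0165, 0.3038]
tool_rot: [0.003, -0.671, 0.741, -0.002]
wrist_force: [0.4, -0.5, 0.7]
grip_width: 0.999
gripper_force: 0.0
[-0.0009  0.1266  0.3038]
go [0.556 0.346 0.3  ] spin 0.288 dx -1.529 dy 0.620 dz 0.019 t 17.4
```

```bash
python3 -m crank '[{"dx":0,"dy":0,"dz":0,"spin":0.144},{"dx":0,"dy":0,"dz":0,"spin":0.144},{"dx":-0.191,"dy":0.0775,"dz":0,"spin":0},{"dx":-0.191,"dy":0.0775,"dz":0,"spin":0},{"dx":-0.191,"dy":0.0775,"dz":0,"spin":0},{"dx":-0.191,"dy":0.0775,"dz":0,"spin":0},{"dx":-0.191,"dy":0.0775,"dz":0,"spin":0},{"dx":-0.191,"dy":0.0775,"dz":0,"spin":0},{"dx":-0.191,"dy":0.0775,"dz":0,"spin":0},{"dx":-0.191,"dy":0.0775,"dz":0,"spin":0},{"dx":0,"dy":0,"dz":0,"spin":0},{"dx":0,"dy":0,"dz":0,"spin":0}]'
python3 - <<'E'
from look import *
im,d,P=look('w7');o=get_obs();print(o['tcp_pos'])
comps(P,d,.17,.2,150)
go(.556,.346,.164,-.325)
E
```

```text
t: 18.55
tcp_pos: [0.5544, 0.3468, 0.2978]
tool_rot: [-0.001, -0.584, 0.812, -0.0]
wrist_force: [0.5, -0.1, 1.4]
grip_width: 1.002
gripper_force: 0.0
[0.55473271 0.34591177 0.29864243]
1131 [429. 180.] ctr [410.4 382.8] size [30.6 20.6] ang 1.3 z 0.1821
917 [252. 190.] ctr [554.1 344.1] size [20.4 29.5] ang 71.5 z 0.1821
go [0.556 0.346 0.164] spin 0.001 dx -0.002 dy -0.006 dz 0.673 t 18.6
```

Cassette C has been knocked from y 0.348 to 0.383, noted for later. Now I'll grip A.

```bash
python3 -m crank '[{"dx":0.005,"dy":-0.001,"dz":0.14,"spin":0},{"dx":0,"dy":0,"dz":0.14,"spin":0},{"dx":0,"dy":0,"dz":0.14,"spin":0},{"dx":0,"dy":0,"dz":0.14,"spin":0},{"dx":0,"dy":0,"dz":0.11,"spin":0},{"dx":0,"dy":0,"dz":0,"spin":0}]' -1
python3 -m crank '[{"dx":0,"dy":0,"dz":0,"spin":0},{"dx":0,"dy":0,"dz":0,"spin":0},{"dx":0,"dy":0,"dz":0,"spin":0},{"dx":0,"dy":0,"dz":0,"spin":0},{"dx":0,"dy":0,"dz":0,"spin":0},{"dx":0,"dy":0,"dz":0,"spin":0},{"dx":0,"dy":0,"dz":0,"spin":0}]' 1
python3 - <<'E'
from h import *
press(-.1,.083,.27);press(-.1,.083,.2405)
E
```

```text
t: 19.2
tcp_pos: [0.5537, 0.3427, 0.1617]
tool_rot: [-0.003, -0.583, 0.813, 0.0]
wrist_force: [-1.4, 0.1, -1.3]
grip_width: 0.999
gripper_force: 0.0
t: 19.9
tcp_pos: [0.5549, 0.3454, 0.1669]
tool_rot: [0.001, -0.584, 0.812, 0.0]
wrist_force: [-2.4, 0.9, 5.8]
grip_width: 0.345
gripper_force: 60.2
go [ 0.473 -0.017  0.27 ] spin -0.288 dx 1.844 dy 0.231 dz -0.516 t 19.9
go [ 0.473 -0.017  0.24 ] spin -0.288 dx 1.844 dy 0.231 dz -0.368 t 19.9
```

```bash
python3 -m crank '[{"dx":0,"dy":0,"dz":-0.06,"spin":0},{"dx":0,"dy":0,"dz":-0.12,"spin":0},{"dx":0,"dy":0,"dz":-0.15,"spin":0},{"dx":0,"dy":0,"dz":-0.14,"spin":-0.07},{"dx":0,"dy":0,"dz":-0.06,"spin":-0.07},{"dx":0.08,"dy":0.04,"dz":0,"spin":-0.07},{"dx":0.16,"dy":0.08,"dz":0,"spin":-0.078},{"dx":0.18,"dy":0.08,"dz":0,"spin":0},{"dx":0.2,"dy":0.031,"dz":0,"spin":0},{"dx":0.2,"dy":0,"dz":0,"spin":0},{"dx":0.2,"dy":0,"dz":0,"spin":0},{"dx":0.2,"dy":0,"dz":0,"spin":0},{"dx":0.2,"dy":0,"dz":0,"spin":0},{"dx":0.18,"dy":0,"dz":0.03,"spin":0},{"dx":0.14,"dy":0,"dz":0.06,"spin":0},{"dx":0.104,"dy":0,"dz":0.057,"spin":0},{"dx":0,"dy":0,"dz":0,"spin":0},{"dx":0,"dy":0,"dz":0,"spin":0},{"dx":0,"dy":0,"dz":0,"spin":0}]'
python3 - <<'E'
from h import *
press(-.0015,.083,.2435)
E
```

```text
t: 21.8
tcp_pos: [0.4691, -0.0146, 0.2425]
tool_rot: [0.0, -0.672, 0.741, 0.0]
wrist_force: [-0.1, 0.2, -2.4]
grip_width: 0.341
gripper_force: 60.7
go [ 0.571 -0.027  0.244] spin -0.000 dx 0.011 dy -0.513 dz -0.005 t 21.8
```

```bash
python3 -m crank '[{"dx":0.011,"dy":-0.053,"dz":-0.005,"spin":0},{"dx":0,"dy":-0.09,"dz":0,"spin":0},{"dx":0,"dy":-0.09,"dz":0,"spin":0},{"dx":0,"dy":-0.09,"dz":0,"spin":0},{"dx":0,"dy":-0.08,"dz":0,"spin":0},{"dx":0,"dy":-0.06,"dz":0,"spin":0},{"dx":0,"dy":-0.05,"dz":0,"spin":0},{"dx":0,"dy":0,"dz":0,"spin":0},{"dx":0,"dy":0,"dz":0,"spin":0}]'
python3 -m crank '[{"dx":0,"dy":0,"dz":0.02,"spin":0},{"dx":0,"dy":0,"dz":0.025,"spin":0},{"dx":0,"dy":0,"dz":0.025,"spin":0},{"dx":0,"dy":0,"dz":0,"spin":0}]'
python3 -m crank '[{"dx":0,"dy":0,"dz":0.015,"spin":0},{"dx":0,"dy":0,"dz":0.015,"spin":0},{"dx":0,"dy":0,"dz":0.004,"spin":0},{"dx":0,"dy":0,"dz":0,"spin":0},{"dx":0,"dy":0,"dz":0,"spin":0}]'
python3 -c "
from h import *
print(inpress(get_obs()['tcp_pos']))"
```

```text
t: 22.7
tcp_pos: [0.571, -0.0272, 0.2429]
tool_rot: [-0.0, -0.672, 0.741, 0.0]
wrist_force: [-0.4, 0.6, -2.3]
grip_width: 0.345
gripper_force: 60.9
t: 23.1
tcp_pos: [0.5703, -0.0273, 0.2279]
tool_rot: [-0.001, -0.672, 0.741, 0.001]
wrist_force: [1.0, 0.4, -2.9]
grip_width: 0.346
gripper_force: 60.8
t: 23.6
tcp_pos: [0.5709, -0.0274, 0.2224]
tool_rot: [0.0, -0.671, 0.741, -0.0]
wrist_force: [1.0, 0.3, -1.9]
grip_width: 0.34
gripper_force: 60.9
[-0.0014  0.0824  0.2224]
```

```bash
python3 -m crank '[{"dx":-0.01,"dy":0,"dz":0.003,"spin":0},{"dx":-0.015,"dy":0,"dz":0,"spin":0},{"dx":-0.01,"dy":0,"dz":0.002,"spin":0},{"dx":0,"dy":0,"dz":0,"spin":0},{"dx":0,"dy":0,"dz":0,"spin":0}]'
python3 -m crank '[{"dx":0,"dy":0,"dz":0,"spin":0},{"dx":0,"dy":0,"dz":0,"spin":0},{"dx":0,"dy":0,"dz":0,"spin":0},{"dx":0,"dy":0,"dz":0,"spin":0},{"dx":0,"dy":0,"dz":0,"spin":0},{"dx":0,"dy":0,"dz":-0.1,"spin":0},{"dx":0,"dy":0,"dz":-0.2,"spin":0},{"dx":0,"dy":0,"dz":-0.1,"spin":0},{"dx":0,"dy":0,"dz":0,"spin":0}]' -1
python3 - <<'E'
from h import *
o=get_obs();print(inpress(o['tcp_pos']))
go(.411,.383,.30,.022)
E
```

```text
t: 24.1
tcp_pos: [0.5717, -0.0202, 0.2218]
tool_rot: [0.0, -0.672, 0.741, -0.0]
wrist_force: [-0.2, 1.1, 0.6]
grip_width: 0.346
gripper_force: 61.0
t: 25.0
tcp_pos: [0.5725, -0.0207, 0.3055]
tool_rot: [0.003, -0.671, 0.741, -0.002]
wrist_force: [0.7, 0.5, 0.0]
grip_width: 0.999
gripper_force: 0.0
[-0.0006  0.0892  0.3055]
go [0.411 0.383 0.3  ] spin -0.154 dx -2.036 dy 0.763 dz 0.028 t 25.0
```

```bash
python3 -m crank '[{"dx":0,"dy":0,"dz":0,"spin":-0.154},{"dx":-0.2036,"dy":0.0763,"dz":0,"spin":0},{"dx":-0.2036,"dy":0.0763,"dz":0,"spin":0},{"dx":-0.2036,"dy":0.0763,"dz":0,"spin":0},{"dx":-0.2036,"dy":0.0763,"dz":0,"spin":0},{"dx":-0.2036,"dy":0.0763,"dz":0,"spin":0},{"dx":-0.2036,"dy":0.0763,"dz":0,"spin":0},{"dx":-0.2036,"dy":0.0763,"dz":0,"spin":0},{"dx":-0.2036,"dy":0.0763,"dz":0,"spin":0},{"dx":-0.2036,"dy":0.0763,"dz":0,"spin":0},{"dx":-0.2036,"dy":0.0763,"dz":0,"spin":0},{"dx":0,"dy":0,"dz":0,"spin":0},{"dx":0,"dy":0,"dz":0,"spin":0}]'
python3 - <<'E'
from look import *
im,d,P=look('w8');o=get_obs();print(o['tcp_pos'])
comps(P,d,.17,.2,150)
go(.411,.383,.164,.022)
E
```

```text
t: 26.3
tcp_pos: [0.4092, 0.3839, 0.3001]
tool_rot: [0.001, 0.716, -0.698, 0.0]
wrist_force: [-0.1, -0.2, 0.3]
grip_width: 0.999
gripper_force: 0.0
[0.40969636 0.38318497 0.30063843]
904 [252. 192.] ctr [410.  382.9] size [29.9 19.9] ang 1.1 z 0.1822
go [0.411 0.383 0.164] spin 0.001 dx 0.001 dy -0.006 dz 0.683 t 26.4
```

```bash
python3 -m crank '[{"dx":0.001,"dy":-0.005,"dz":0.14,"spin":0},{"dx":0,"dy":0,"dz":0.14,"spin":0},{"dx":0,"dy":0,"dz":0.14,"spin":0},{"dx":0,"dy":0,"dz":0.14,"spin":0},{"dx":0,"dy":0,"dz":0.123,"spin":0},{"dx":0,"dy":0,"dz":0,"spin":0}]' -1
python3 -m crank '[{"dx":0,"dy":0,"dz":0,"spin":0},{"dx":0,"dy":0,"dz":0,"spin":0},{"dx":0,"dy":0,"dz":0,"spin":0},{"dx":0,"dy":0,"dz":0,"spin":0},{"dx":0,"dy":0,"dz":0,"spin":0},{"dx":0,"dy":0,"dz":0,"spin":0},{"dx":0,"dy":0,"dz":0,"spin":0}]' 1
python3 - <<'E'
from h import *
press(-.1,.0445,.27);press(-.1,.0445,.2405)
E
```

```text
t: 26.95
tcp_pos: [0.4102, 0.3806, 0.1608]
tool_rot: [0.003, 0.714, -0.7, 0.0]
wrist_force: [0.3, -0.1, 0.0]
grip_width: 0.997
gripper_force: 0.0
t: 27.65
tcp_pos: [0.411, 0.3835, 0.166]
tool_rot: [-0.001, 0.715, -0.699, -0.0]
wrist_force: [-1.4, 0.4, 6.5]
grip_width: 0.345
gripper_force: 60.4
go [ 0.469 -0.055  0.27 ] spin 0.154 dx 2.156 dy -0.504 dz -0.520 t 27.6
go [ 0.469 -0.055  0.24 ] spin 0.154 dx 2.156 dy -0.504 dz -0.373 t 27.6
```

```bash
python3 -m crank '[{"dx":0,"dy":0,"dz":-0.06,"spin":0},{"dx":0,"dy":0,"dz":-0.12,"spin":0},{"dx":0,"dy":0,"dz":-0.15,"spin":0},{"dx":0,"dy":0,"dz":-0.14,"spin":0.05},{"dx":0,"dy":0,"dz":-0.06,"spin":0.05},{"dx":0.08,"dy":0,"dz":0,"spin":0.054},{"dx":0.16,"dy":-0.04,"dz":0,"spin":0},{"dx":0.2,"dy":-0.05,"dz":0,"spin":0},{"dx":0.2,"dy":-0.05,"dz":0,"spin":0},{"dx":0.2,"dy":-0.05,"dz":0,"spin":0},{"dx":0.2,"dy":-0.05,"dz":0,"spin":0},{"dx":0.2,"dy":-0.05,"dz":0,"spin":0},{"dx":0.2,"dy":-0.05,"dz":0,"spin":0},{"dx":0.2,"dy":-0.05,"dz":0,"spin":0},{"dx":0.2,"dy":-0.05,"dz":0.03,"spin":0},{"dx":0.16,"dy":-0.04,"dz":0.06,"spin":0},{"dx":0.156,"dy":-0.024,"dz":0.057,"spin":0},{"dx":0,"dy":0,"dz":0,"spin":0},{"dx":0,"dy":0,"dz":0,"spin":0}]'
python3 - <<'E'
from h import *
press(-.0015,.0445,.2425)
E
```

```text
t: 29.55
tcp_pos: [0.469, -0.0566, 0.2406]
tool_rot: [-0.001, -0.671, 0.742, 0.001]
wrist_force: [-0.6, 0.1, -3.6]
grip_width: 0.346
gripper_force: 60.4
go [ 0.567 -0.065  0.242] spin -0.003 dx -0.006 dy -0.492 dz -0.010 t 29.6
```

```bash
python3 -m crank '[{"dx":-0.004,"dy":-0.052,"dz":-0.008,"spin":0},{"dx":0,"dy":-0.09,"dz":0,"spin":0},{"dx":0,"dy":-0.09,"dz":0,"spin":0},{"dx":0,"dy":-0.08,"dz":0,"spin":0},{"dx":0,"dy":-0.08,"dz":0,"spin":0},{"dx":0,"dy":-0.06,"dz":0,"spin":0},{"dx":0,"dy":-0.04,"dz":0,"spin":0},{"dx":0,"dy":0,"dz":0,"spin":0},{"dx":0,"dy":0,"dz":0,"spin":0}]'
python3 -m crank '[{"dx":0,"dy":0,"dz":0.02,"spin":0},{"dx":0,"dy":0,"dz":0.025,"spin":0},{"dx":0,"dy":0,"dz":0.025,"spin":0},{"dx":0,"dy":0,"dz":0,"spin":0}]'
python3 -m crank '[{"dx":0,"dy":0,"dz":0.015,"spin":0},{"dx":0,"dy":0,"dz":0.015,"spin":0},{"dx":0,"dy":0,"dz":0.004,"spin":0},{"dx":0,"dy":0,"dz":0,"spin":0},{"dx":0,"dy":0,"dz":0,"spin":0}]'
python3 -c "
from h import *
print(inpress(get_obs()['tcp_pos']))"
```

```text
t: 30.45
tcp_pos: [0.5674, -0.0644, 0.2428]
tool_rot: [-0.0, -0.672, 0.741, 0.0]
wrist_force: [-0.4, 0.3, -3.8]
grip_width: 0.341
gripper_force: 60.7
t: 30.85
tcp_pos: [0.5668, -0.0648, 0.2277]
tool_rot: [-0.001, -0.671, 0.741, 0.001]
wrist_force: [-0.3, 0.7, -3.3]
grip_width: 0.344
gripper_force: 60.6
t: 31.35
tcp_pos: [0.5675, -0.0649, 0.2222]
tool_rot: [0.0, -0.671, 0.741, -0.0]
wrist_force: [-0.6, -0.2, -3.6]
grip_width: 0.345
gripper_force: 60.8
[-0.0012  0.0447  0.2222]
```

```bash
python3 -m crank '[{"dx":-0.01,"dy":0,"dz":0.006,"spin":0},{"dx":-0.015,"dy":0,"dz":0.002,"spin":0},{"dx":-0.01,"dy":0,"dz":0.002,"spin":0},{"dx":0,"dy":0,"dz":0,"spin":0},{"dx":0,"dy":0,"dz":0,"spin":0}]'
python3 -m crank '[{"dx":0,"dy":0,"dz":0,"spin":0},{"dx":0,"dy":0,"dz":0,"spin":0},{"dx":0,"dy":0,"dz":0,"spin":0},{"dx":0,"dy":0,"dz":0,"spin":0},{"dx":0,"dy":0,"dz":0,"spin":0},{"dx":0,"dy":0,"dz":-0.1,"spin":0},{"dx":0,"dy":0,"dz":-0.2,"spin":0},{"dx":0,"dy":0,"dz":-0.15,"spin":0},{"dx":0,"dy":0,"dz":0,"spin":0}]' -1
python3 - <<'E'
from look import *
o=get_obs();print(inpress(o['tcp_pos']))
im,d,P=look('w9');Q=P[(d>.15)&(P[...,2]>.225)&(P[...,2]<.245)];print(len(Q))
comps(P,d,.225,.245,100); comps(P,d,.184,.195,100)
press(0,-.10,.30,PSI-np.pi/2)
E
```

```text
t: 31.85
tcp_pos: [0.5684, -0.0579, 0.221]
tool_rot: [0.001, -0.672, 0.741, -0.001]
wrist_force: [0.1, -0.7, 2.9]
grip_width: 0.344
gripper_force: 61.3
t: 32.75
tcp_pos: [0.5692, -0.0584, 0.3157]
tool_rot: [0.003, -0.671, 0.741, -0.003]
wrist_force: [-0.3, -1.0, 0.9]
grip_width: 1.0
gripper_force: 0.0
[-1.000e-04  5.130e-02  3.157e-01]
3891
1243 [255. 206.] ctr [568.6 -59.5] size [19.8 30. ] ang 84.2 z 0.237
1170 [256. 253.] ctr [571.4 -22.4] size [20. 30.] ang 83.7 z 0.237
1103 [256. 295.] ctr [574.5  15.1] size [20.3 29.9] ang 84.9 z 0.237
375 [254. 324.] ctr [579.   43.9] size [ 3.5 29.6] ang 85.1 z 0.2314
897 [254.  14.] ctr [ 555.7 -194.8] size [15.4 27.9] ang 84.4 z 0.1896
598 [254.  89.] ctr [ 560.8 -142.6] size [11.5 33.1] ang 84.3 z 0.1853
360 [255. 176.] ctr [567.9 -71. ] size [ 9.6 30.7] ang 87.3 z 0.1875
go [ 0.555 -0.209  0.3  ] spin 1.999 dx -0.003 dy -0.759 dz 0.064 t 32.8
```

View pics/w9.png

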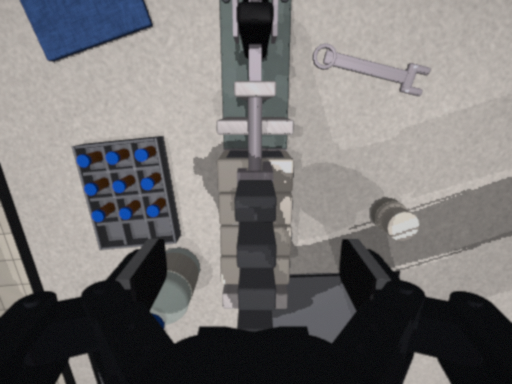

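All four hang upright at (255, 206), (255, 253), (255, 295) and (255, 324). Their tab tops are at z 0.237. Now the trigger.

```bash
python3 -m crank '[{"dx":0,"dy":0,"dz":0,"spin":0.1818},{"dx":0,"dy":0,"dz":0,"spin":0.1818},{"dx":0,"dy":0,"dz":0,"spin":0.1818},{"dx":0,"dy":0,"dz":0,"spin":0.1818},{"dx":0,"dy":0,"dz":0,"spin":0.1818},{"dx":0,"dy":0,"dz":0,"spin":0.1818},{"dx":0,"dy":0,"dz":0,"spin":0.1818},{"dx":0,"dy":0,"dz":0,"spin":0.1818},{"dx":0,"dy":0,"dz":0,"spin":0.1818},{"dx":0,"dy":0,"dz":0,"spin":0.1818},{"dx":0,"dy":0,"dz":0,"spin":0.1818},{"dx":0,"dy":-0.19,"dz":0,"spin":0},{"dx":0,"dy":-0.19,"dz":0,"spin":0},{"dx":0,"dy":-0.19,"dz":0,"spin":0},{"dx":0,"dy":-0.19,"dz":0,"spin":0},{"dx":0,"dy":0,"dz":0,"spin":0},{"dx":0,"dy":0,"dz":0,"spin":0}]' -0.6
python3 - <<'E'
from look import *
o=get_obs();print(o['tcp_pos'],o['grip_width'],o['joint_pos'][5])
im,d,P=look('w10')
comps(P,d,.18,.198,100);comps(P,d,.138,.152,150)
go(.5545,-.2118,.172,PSI-np.pi/2)
E
```

```text
t: 34.5
tcp_pos: [0.5528, -0.2098, 0.3086]
tool_rot: [-0.001, 0.05, 0.999, 0.0]
wrist_force: [0.2, 1.0, -0.4]
grip_width: 0.803
gripper_force: 0.0
[ 0.55284197 -0.20976795  0.30857158] 0.8032356884734195 -1.6466497751500413
561 [331. 191.] ctr [ 560.5 -143.1] size [12.3 33.6] ang 84.2 z 0.1851
1298 [442. 185.] ctr [570.8 -33.4] size [87.  31.9] ang 85.3 z 0.1874
441 [224. 193.] ctr [ 551.2 -235.3] size [12.  25.4] ang 83.8 z 0.1914
588 [271. 192.] ctr [ 555.  -195.4] size [15.6 26.9] ang 84.8 z 0.1896
673 [356. 163.] ctr [ 546.8 -108.9] size [14.3 39.7] ang 85.1 z 0.1475
315 [237. 162.] ctr [ 534.5 -225.7] size [73.7  4.3] ang 84.3 z 0.1393
1029 [176. 180.] ctr [ 546.6 -286.8] size [28.1 36. ] ang 84.8 z 0.1447
380 [442. 165.] ctr [557.7 -14.2] size [121.1   8.1] ang 88.1 z 0.1447
333 [352. 206.] ctr [ 589.6 -112.9] size [14.4 22.5] ang 85.6 z 0.1476
go [ 0.554 -0.212  0.172] spin -0.001 dx -0.009 dy -0.013 dz 0.684 t 34.5
```

View pics/w10.png

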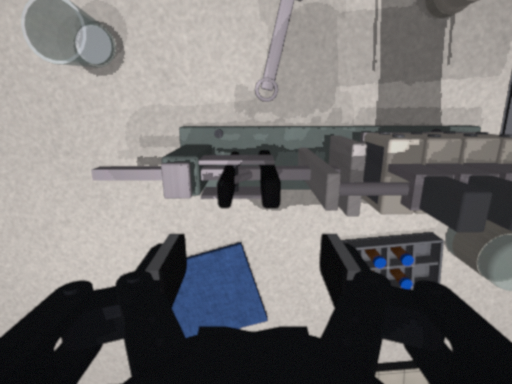

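```bash
python3 -m crank '[{"dx":-0.003,"dy":-0.0175,"dz":0.12,"spin":0},{"dx":0,"dy":0,"dz":0.15,"spin":0},{"dx":0,"dy":0,"dz":0.15,"spin":0},{"dx":0,"dy":0,"dz":0.14,"spin":0},{"dx":0,"dy":0,"dz":0.12,"spin":0},{"dx":0,"dy":0,"dz":0,"spin":0},{"dx":0,"dy":0,"dz":0,"spin":0}]' -0.6
python3 -m crank '[{"dx":0,"dy":0,"dz":0,"spin":0},{"dx":0,"dy":0.01,"dz":0,"spin":0},{"dx":0,"dy":0.015,"dz":0,"spin":0},{"dx":0,"dy":0.015,"dz":0,"spin":0},{"dx":0,"dy":0.005,"dz":0,"spin":0},{"dx":0,"dy":0,"dz":0,"spin":0}]' 0.1
```

```text
t: 35.25
tcp_pos: [0.5537, -0.212, 0.1746]
tool_rot: [-0.0, 0.048, 0.999, -0.0]
wrist_force: [0.6, -0.2, 1.5]
grip_width: 0.803
gripper_force: 0.0
t: 35.85
tcp_pos: [0.555, -0.2056, 0.1784]
tool_rot: [0.002, 0.049, 0.999, -0.002]
wrist_force: [-2.8, -6.0, 5.3]
grip_width: 0.452
gripper_force: 12.1
```

```bash
python3 -m crank '[{"dx":0,"dy":-0.02,"dz":0,"spin":0},{"dx":0,"dy":-0.025,"dz":0,"spin":0},{"dx":0,"dy":0,"dz":0,"spin":0},{"dx":0,"dy":0,"dz":0,"spin":0},{"dx":0,"dy":0,"dz":0,"spin":0},{"dx":0,"dy":0,"dz":0,"spin":0}]' -0.5
python3 -m crank '[{"dx":0,"dy":0,"dz":0,"spin":0},{"dx":0,"dy":0.01,"dz":0,"spin":0},{"dx":0,"dy":0.015,"dz":0,"spin":0},{"dx":0,"dy":0.01,"dz":0,"spin":0},{"dx":0,"dy":0,"dz":0,"spin":0},{"dx":0,"dy":0,"dz":0,"spin":0},{"dx":0,"dy":0,"dz":0,"spin":0}]' 0.15
python3 - <<'E'
from look import *
im,d,P=look('w11')
comps(P,d,.138,.152,150);comps(P,d,.18,.198,100)
E
```

```text
t: 36.45
tcp_pos: [0.5535, -0.2125, 0.174]
tool_rot: [-0.0, 0.049, 0.999, 0.0]
wrist_force: [0.5, 0.4, -0.9]
grip_width: 0.747
gripper_force: 0.0
t: 37.15
tcp_pos: [0.5543, -0.2047, 0.1764]
tool_rot: [0.001, 0.048, 0.999, 0.0]
wrist_force: [-4.6, 7.4, 9.2]
grip_width: 0.431
gripper_force: 20.6
```

```bash
python3 -m crank '[{"dx":0,"dy":-0.02,"dz":0,"spin":0},{"dx":0,"dy":-0.015,"dz":0,"spin":0},{"dx":0,"dy":0,"dz":0,"spin":0},{"dx":0,"dy":0,"dz":0,"spin":0},{"dx":0,"dy":0,"dz":0,"spin":0},{"dx":0,"dy":0,"dz":0,"spin":0}]' -0.5
python3 -m crank '[{"dx":0,"dy":0,"dz":0,"spin":0},{"dx":0,"dy":0.01,"dz":0,"spin":0},{"dx":0,"dy":0.01,"dz":0,"spin":0},{"dx":0,"dy":0,"dz":0,"spin":0},{"dx":0,"dy":0,"dz":0,"spin":0},{"dx":0,"dy":0,"dz":0,"spin":0},{"dx":0,"dy":0,"dz":0,"spin":0}]' 0.2
```

```text
t: 37.8
tcp_pos: [0.5535, -0.2127, 0.1739]
tool_rot: [-0.0, 0.049, 0.999, 0.0]
wrist_force: [1.1, -0.0, 0.3]
grip_width: 0.753
gripper_force: 0.0
t: 38.5
tcp_pos: [0.5542, -0.2067, 0.1763]
tool_rot: [0.001, 0.048, 0.999, 0.001]
wrist_force: [-4.9, 15.2, 10.2]
grip_width: 0.465
gripper_force: 59.7
```

```bash
python3 -m crank '[{"dx":0,"dy":0.005,"dz":0,"spin":0},{"dx":0,"dy":0.005,"dz":0,"spin":0},{"dx":0,"dy":0,"dz":0,"spin":0},{"dx":0,"dy":0,"dz":0,"spin":0},{"dx":0,"dy":0,"dz":0,"spin":0},{"dx":0,"dy":0,"dz":0,"spin":0}]'
python3 -m crank '[{"dx":0,"dy":-0.02,"dz":0,"spin":0},{"dx":0,"dy":-0.01,"dz":0,"spin":0},{"dx":0,"dy":0,"dz":0,"spin":0},{"dx":0,"dy":0,"dz":0,"spin":0},{"dx":0,"dy":0,"dz":0,"spin":0},{"dx":0,"dy":0,"dz":0,"spin":0}]' -0.5
python3 -m crank '[{"dx":0,"dy":0,"dz":0,"spin":0},{"dx":0,"dy":0.01,"dz":0,"spin":0},{"dx":0,"dy":0.005,"dz":0,"spin":0},{"dx":0,"dy":0,"dz":0,"spin":0},{"dx":0,"dy":0,"dz":0,"spin":0},{"dx":0,"dy":0,"dz":0,"spin":0},{"dx":0,"dy":0,"dz":0,"spin":0},{"dx":0,"dy":0,"dz":0,"spin":0},{"dx":0,"dy":0,"dz":0,"spin":0},{"dx":0,"dy":0,"dz":0,"spin":0},{"dx":0,"dy":0,"dz":0,"spin":0},{"dx":0,"dy":0,"dz":0,"spin":0},{"dx":0,"dy":0,"dz":0,"spin":0},{"dx":0,"dy":0,"dz":0,"spin":0},{"dx":0,"dy":0,"dz":0,"spin":0},{"dx":0,"dy":0,"dz":0,"spin":0}]' 0.2
python3 - <<'E'
from look import *
im,d=eyes.grab_frame('side');cv2.imwrite('pics/s1.png',cv2.resize(im[90:270,170:340],None,fx=3,fy=3))
im,d=eyes.grab_frame('top');P=cloud('top',d,cam2w('top'));comps(P,d,.225,.245,15);comps(P,d,.138,.152,15)
E
```

```text
t: 39.1
tcp_pos: [0.5542, -0.2063, 0.1764]
tool_rot: [0.001, 0.048, 0.999, -0.001]
wrist_force: [-4.9, 7.7, 9.0]
grip_width: 0.459
gripper_force: 60.4
t: 39.7
tcp_pos: [0.5535, -0.2126, 0.174]
tool_rot: [-0.0, 0.049, 0.999, 0.0]
wrist_force: [-0.6, 1.1, -0.2]
grip_width: 0.752
gripper_force: 0.0
t: 41.3
tcp_pos: [0.554, -0.2084, 0.176]
tool_rot: [0.0, 0.048, 0.999, -0.0]
wrist_force: [-4.2, 12.4, 8.2]
grip_width: 0.513
gripper_force: 60.6
75 [196. 352.] ctr [ 72.1 123.9] size [90.3  3.3] ang 88.6 z 0.2354
52 [510.  92.] ctr [ 835.2 -876. ] size [ 7.8 97.4] ang 88.2 z 0.1422
71 [199. 134.] ctr [714.8 118. ] size [31.  28.8] ang 44.2 z 0.1497
39 [511. 290.] ctr [ 208.  -844.7] size [ 7.1 83.6] ang 88.5 z 0.1427
```

View pics/s1.png

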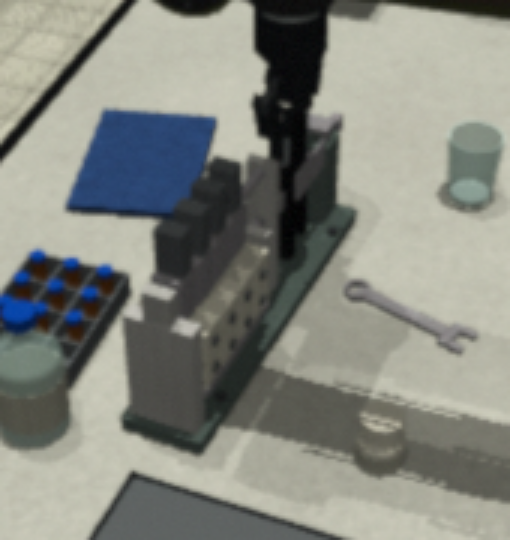

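The crop shows the four cassettes packed without gaps between head (165,370) and jaw (265,200), so the pack is clamped and held. Now release, rise, shut the fingers and go over the tab.

```bash
python3 -m crank '[{"dx":0,"dy":-0.01,"dz":0,"spin":0},{"dx":0,"dy":-0.005,"dz":0,"spin":0},{"dx":0,"dy":0,"dz":0,"spin":0},{"dx":0,"dy":0,"dz":0,"spin":0},{"dx":0,"dy":0,"dz":-0.06,"spin":0},{"dx":0,"dy":0,"dz":-0.12,"spin":0},{"dx":0,"dy":0,"dz":-0.15,"spin":0},{"dx":0,"dy":0,"dz":-0.1,"spin":0}]' -0.6
python3 -m crank '[{"dx":0,"dy":-0.09,"dz":0,"spin":0},{"dx":0,"dy":-0.12,"dz":0,"spin":0},{"dx":0,"dy":-0.12,"dz":0,"spin":0},{"dx":0,"dy":-0.035,"dz":0,"spin":0},{"dx":0,"dy":0,"dz":0,"spin":0},{"dx":0,"dy":0,"dz":0,"spin":0},{"dx":0,"dy":0,"dz":0,"spin":0},{"dx":0,"dy":0,"dz":0,"spin":0}]' 1
python3 - <<'E'
from h import *
go(.547,-.2855,.175,PSI-np.pi/2)
E
```

```text
t: 42.2
tcp_pos: [0.5538, -0.2131, 0.2636]
tool_rot: [0.002, 0.049, 0.999, -0.0]
wrist_force: [-0.2, -0.9, 0.9]
grip_width: 0.802
gripper_force: 0.0
t: 43.0
tcp_pos: [0.5466, -0.2846, 0.2603]
tool_rot: [0.0, 0.049, 0.999, 0.0]
wrist_force: [0.2, -0.1, -0.4]
grip_width: -0.002
gripper_force: 0.0
go [ 0.547 -0.286  0.175] spin 0.001 dx -0.003 dy -0.004 dz 0.427 t 43.0
```

```bash
python3 -m crank '[{"dx":0,"dy":0,"dz":0.1,"spin":0},{"dx":0,"dy":0,"dz":0.14,"spin":0},{"dx":0,"dy":0,"dz":0.12,"spin":0},{"dx":0,"dy":0,"dz":0.067,"spin":0},{"dx":0,"dy":0,"dz":0.015,"spin":0},{"dx":0,"dy":0,"dz":0.01,"spin":0},{"dx":0,"dy":0,"dz":0,"spin":0}]'
python3 -m crank '[{"dx":0,"dy":0,"dz":0.01,"spin":0},{"dx":0,"dy":0,"dz":0.01,"spin":0},{"dx":0,"dy":0,"dz":0,"spin":0},{"dx":0,"dy":0,"dz":0,"spin":0}]'
```

```text
t: 43.7
tcp_pos: [0.5468, -0.2855, 0.1709]
tool_rot: [0.001, 0.049, 0.999, -0.0]
wrist_force: [-0.8, -0.3, -0.1]
grip_width: 0.001
gripper_force: 0.0
t: 44.1
tcp_pos: [0.547, -0.2856, 0.1696]
tool_rot: [0.002, 0.049, 0.999, -0.001]
wrist_force: [-2.8, 3.8, 10.8]
grip_width: -0.002
gripper_force: 5.5
```

```bash
python3 -m crank '[{"dx":0,"dy":0,"dz":0.015,"spin":0},{"dx":0,"dy":0,"dz":0.01,"spin":0},{"dx":0,"dy":0,"dz":0.01,"spin":0},{"dx":0,"dy":0,"dz":0,"spin":0},{"dx":0,"dy":0,"dz":0,"spin":0}]'
python3 -m crank '[{"dx":0,"dy":0,"dz":0,"spin":0},{"dx":0,"dy":0,"dz":0,"spin":0},{"dx":0,"dy":0,"dz":0,"spin":0},{"dx":0,"dy":0,"dz":0,"spin":0},{"dx":0,"dy":0,"dz":0,"spin":0},{"dx":0,"dy":0,"dz":0,"spin":0},{"dx":0,"dy":0,"dz":0,"spin":0},{"dx":0,"dy":0,"dz":0,"spin":0},{"dx":0,"dy":0,"dz":0,"spin":0},{"dx":0,"dy":0,"dz":0,"spin":0},{"dx":0,"dy":0,"dz":0,"spin":0},{"dx":0,"dy":0,"dz":0,"spin":0}]'
python3 - <<'E'
from look import *
im,d=eyes.grab_frame('side');cv2.imwrite('pics/s2.png',cv2.resize(im[90:270,170:340],None,fx=3,fy=3))
E
```

```text
t: 44.6
tcp_pos: [0.547, -0.2857, 0.1641]
tool_rot: [0.002, 0.049, 0.999, -0.001]
wrist_force: [-5.7, 5.2, 15.7]
grip_width: -0.002
gripper_force: 8.1
t: 45.8
tcp_pos: [0.547, -0.2857, 0.1641]
tool_rot: [0.002, 0.049, 0.999, -0.001]
wrist_force: [-6.1, 5.7, 16.8]
grip_width: 0.005
gripper_force: 8.1
```

View pics/s2.png

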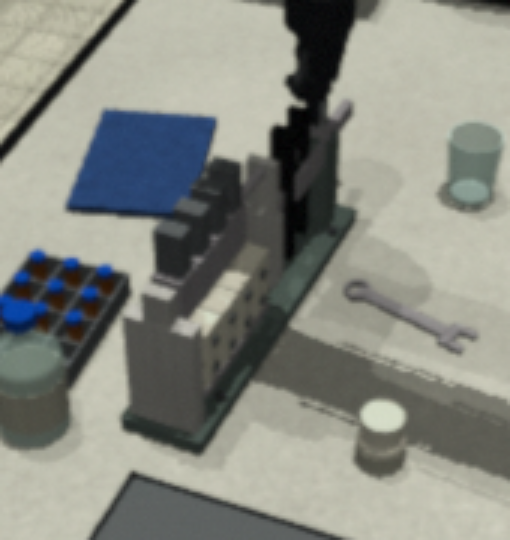

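```bash
python3 -m crank '[{"dx":0,"dy":0,"dz":0,"spin":0},{"dx":0,"dy":0,"dz":0,"spin":0},{"dx":0,"dy":0,"dz":0,"spin":0},{"dx":0,"dy":0,"dz":0,"spin":0},{"dx":0,"dy":0,"dz":0,"spin":0},{"dx":0,"dy":0,"dz":-0.05,"spin":0},{"dx":0,"dy":0,"dz":-0.2,"spin":0},{"dx":0,"dy":0,"dz":-0.25,"spin":0},{"dx":0,"dy":0,"dz":-0.2,"spin":0},{"dx":0,"dy":0,"dz":0,"spin":0}]'
python3 - <<'E'
from look import *
im,d=eyes.grab_frame('top');P=cloud('top',d,cam2w('top'))
g=im.max(2);m=(P[...,2]<.006)&(d>0)&(g<125)&(abs(P[...,0]-.484)<.17)&(abs(P[...,1]-.277)<.17)
n,L,s,c=cv2.connectedComponentsWithStats(m.astype(np.uint8));i=1+s[1:,4].argmax()
print(s[i,4],cv2.minAreaRect((P[L==i][:,:2]*1000).astype(np.float32)))
comps(P,d,.225,.245,15);comps(P,d,.138,.152,15)
press(0,.1,.33)
im2=get_obs();print(im2['tcp_pos'])
E
```

```text
t: 46.85
tcp_pos: [0.5474, -0.2866, 0.3075]
tool_rot: [0.006, 0.049, 0.999, -0.002]
wrist_force: [-0.5, -0.3, 0.9]
grip_width: 0.003
gripper_force: 0.0
4813 ((482.0926513671875, 279.9324035644531), (253.68466186523438, 252.27774047851562), 86.49468994140625)
74 [216. 173.] ctr [582.6  57.8] size [20.3 28.9] ang 88.4 z 0.2372
76 [228. 175.] ctr [576.5  22.8] size [20.2 29.9] ang 86.2 z 0.2375
56 [240. 177.] ctr [572.9 -13.3] size [19.5 27.7] ang 82.6 z 0.2373
54 [200. 344.] ctr [ 92.9 112.4] size [92.   4.1] ang 80.1 z 0.2358
43 [510.  91.] ctr [ 841.5 -876.7] size [ 6.  78.9] ang 87.9 z 0.142
67 [198. 134.] ctr [714.7 117.8] size [31.3 29.1] ang 44.3 z 0.1497
35 [210. 167.] ctr [608.5  83.2] size [21.2 25.2] ang 88.4 z 0.1485
34 [209. 184.] ctr [564.3  87.9] size [17.7 32.1] ang 84.5 z 0.1491
52 [327. 188.] ctr [ 540.1 -281.5] size [25.8 19.3] ang 88.2 z 0.1435
39 [510. 287.] ctr [ 219.5 -845.6] size [ 7.1 61.4] ang 86.7 z 0.1419
go [ 0.574 -0.01   0.33 ] spin -2.001 dx -1.386 dy 0.001 dz -0.132 t 46.9
[ 0.54713403 -0.28591708  0.30361716]
```

```bash
python3 -m crank '[{"dx":0,"dy":0,"dz":-0.13,"spin":-0.1818},{"dx":0,"dy":0,"dz":0,"spin":-0.1818},{"dx":0,"dy":0,"dz":0,"spin":-0.1818},{"dx":0,"dy":0,"dz":0,"spin":-0.1818},{"dx":0,"dy":0,"dz":0,"spin":-0.1818},{"dx":0,"dy":0,"dz":0,"spin":-0.1818},{"dx":0,"dy":0,"dz":0,"spin":-0.1818},{"dx":0,"dy":0,"dz":0,"spin":-0.1818},{"dx":0,"dy":0,"dz":0,"spin":-0.1818},{"dx":0,"dy":0,"dz":0,"spin":-0.1818},{"dx":0,"dy":0,"dz":0,"spin":-0.1818},{"dx":-0.225,"dy":0,"dz":0,"spin":0},{"dx":-0.225,"dy":0,"dz":0,"spin":0},{"dx":-0.225,"dy":0,"dz":0,"spin":0},{"dx":-0.225,"dy":0,"dz":0,"spin":0},{"dx":-0.225,"dy":0,"dz":0,"spin":0},{"dx":0,"dy":0,"dz":0,"spin":0},{"dx":0,"dy":0,"dz":0,"spin":0},{"dx":0,"dy":0,"dz":0,"spin":0}]' -1
python3 - <<'E'
from look import *
im,d,P=look('w12');o=get_obs();print(o['tcp_pos'],inpress(o['tcp_pos']))
comps(P,d,.225,.245,150);comps(P,d,.138,.152,150);comps(P,d,.183,.195,150)
E
```

```text
t: 48.8
tcp_pos: [0.5683, -0.062, 0.3244]
tool_rot: [-0.0, -0.671, 0.741, 0.0]
wrist_force: [0.2, -0.0, -0.2]
grip_width: 0.999
gripper_force: 0.0
[ 0.56831046 -0.06232534  0.32446328] [-0.0006  0.0473  0.3245]
1125 [253. 214.] ctr [569. -54.] size [19.6 29.9] ang 84.2 z 0.237
1082 [254. 256.] ctr [571.8 -18. ] size [20.5 30.1] ang 83.8 z 0.2371
1038 [255. 295.] ctr [574.8  17.6] size [20.8 30. ] ang 84.6 z 0.237
462 [253. 323.] ctr [579.   45.7] size [ 6.2 29.7] ang 84.2 z 0.2335
174 [233.  22.] ctr [ 572.3 -208.8] size [35.2  3.9] ang 83.9 z 0.1395
166 [272.  20.] ctr [ 536.4 -205.4] size [35.5  3.8] ang 85.2 z 0.1393
448 [231. 130.] ctr [ 586.1 -112.1] size [13.5 29.8] ang 84.3 z 0.1477
454 [274. 130.] ctr [ 542.6 -107.8] size [13.5 30. ] ang 84.2 z 0.1478
316 [229. 296.] ctr [610.9  79. ] size [21.3 17.8] ang 83.7 z 0.15
230 [279. 296.] ctr [552.6  84.8] size [20.7 13.2] ang 84.3 z 0.1502
823 [252.  23.] ctr [ 555.5 -195.2] size [16.4 27.5] ang 84.2 z 0.1897
596 [252.  94.] ctr [ 561.1 -142.6] size [11.2 33.6] ang 84.3 z 0.1852
342 [253. 184.] ctr [568.2 -65.8] size [ 9.1 31.6] ang 88.5 z 0.1874
```

View pics/w12.png

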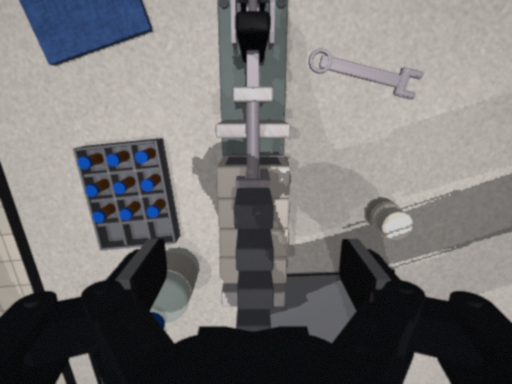

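The jaw bars at (231,130) and (274,130) are back where they started, and all four tabs are still up at z 0.237. Now the cassettes come off one by one, starting at the jaw side.

```bash
python3 -m crank '[{"dx":-0.042,"dy":-0.002,"dz":0.1,"spin":0},{"dx":0,"dy":0,"dz":0.15,"spin":0},{"dx":0,"dy":0,"dz":0.15,"spin":0},{"dx":0,"dy":0,"dz":0.115,"spin":0},{"dx":0,"dy":0,"dz":0,"spin":0}]' -1
python3 -m crank '[{"dx":0,"dy":0,"dz":0,"spin":0},{"dx":0,"dy":0,"dz":0,"spin":0},{"dx":0,"dy":0,"dz":0,"spin":0},{"dx":0,"dy":0,"dz":0,"spin":0},{"dx":0,"dy":0,"dz":0,"spin":0},{"dx":0,"dy":0,"dz":0,"spin":0},{"dx":0,"dy":0,"dz":0,"spin":0}]' 1
python3 -m crank '[{"dx":0.02,"dy":0,"dz":-0.01,"spin":0},{"dx":0.03,"dy":0,"dz":-0.02,"spin":0},{"dx":0,"dy":0,"dz":-0.03,"spin":0},{"dx":0,"dy":0,"dz":-0.03,"spin":0},{"dx":0,"dy":0,"dz":-0.02,"spin":0},{"dx":0,"dy":0,"dz":0,"spin":0}]'
```

```text
t: 49.35
tcp_pos: [0.568, -0.0542, 0.2176]
tool_rot: [-0.003, -0.671, 0.742, 0.002]
wrist_force: [-0.4, -0.2, 0.1]
grip_width: 0.996
gripper_force: 0.0
t: 50.05
tcp_pos: [0.57, -0.0532, 0.223]
tool_rot: [0.001, -0.672, 0.741, -0.001]
wrist_force: [-0.8, 0.3, 5.5]
grip_width: 0.341
gripper_force: 59.5
t: 50.65
tcp_pos: [0.569, -0.063, 0.2446]
tool_rot: [0.001, -0.671, 0.741, -0.0]
wrist_force: [-1.2, -0.2, -4.3]
grip_width: 0.341
gripper_force: 59.6
```

```bash
python3 -m crank '[{"dx":0,"dy":0.05,"dz":0,"spin":0},{"dx":0,"dy":0.08,"dz":0,"spin":0},{"dx":0,"dy":0.09,"dz":0,"spin":0},{"dx":0,"dy":0.1,"dz":0,"spin":0},{"dx":0,"dy":0.1,"dz":-0.03,"spin":0},{"dx":0,"dy":0.08,"dz":-0.05,"spin":0},{"dx":0,"dy":0,"dz":-0.02,"spin":0},{"dx":0,"dy":0,"dz":0,"spin":0}]'
python3 - <<'E'
from h import *
go(.549,.328,.27,-.06);go(.549,.328,.168,-.06)
E
```

```text
t: 51.45
tcp_pos: [0.4691, -0.0531, 0.2646]
tool_rot: [0.001, -0.672, 0.741, -0.0]
wrist_force: [0.9, 0.8, -3.8]
grip_width: 0.342
gripper_force: 60.9
go [0.549 0.328 0.27 ] spin -0.048 dx -1.926 dy -0.285 dz -0.027 t 51.5
go [0.549 0.328 0.168] spin -0.048 dx -1.926 dy -0.285 dz 0.483 t 51.5
```

```bash
python3 -m crank '[{"dx":-0.08,"dy":0,"dz":0,"spin":-0.048},{"dx":-0.16,"dy":0,"dz":0,"spin":0},{"dx":-0.2,"dy":0,"dz":0,"spin":0},{"dx":-0.2,"dy":0,"dz":0,"spin":0},{"dx":-0.2,"dy":0,"dz":0,"spin":0},{"dx":-0.2,"dy":0,"dz":0,"spin":0},{"dx":-0.2,"dy":-0.035,"dz":0,"spin":0},{"dx":-0.2,"dy":-0.07,"dz":0,"spin":0},{"dx":-0.2,"dy":-0.07,"dz":0,"spin":0},{"dx":-0.16,"dy":-0.06,"dz":0,"spin":0},{"dx":-0.126,"dy":-0.05,"dz":0,"spin":0},{"dx":0,"dy":0,"dz":0.08,"spin":0},{"dx":0,"dy":0,"dz":0.12,"spin":0},{"dx":0,"dy":0,"dz":0.12,"spin":0},{"dx":0,"dy":0,"dz":0.08,"spin":0},{"dx":0,"dy":0,"dz":0.04,"spin":0},{"dx":0,"dy":0,"dz":0,"spin":0},{"dx":0,"dy":0,"dz":0,"spin":0}]'
python3 -m crank '[{"dx":0,"dy":0,"dz":0.015,"spin":0},{"dx":0,"dy":0,"dz":0.015,"spin":0},{"dx":0,"dy":0,"dz":0,"spin":0},{"dx":0,"dy":0,"dz":0,"spin":0}]'
```

```text
t: 53.25
tcp_pos: [0.5505, 0.3278, 0.1768]
tool_rot: [0.001, -0.685, 0.728, -0.0]
wrist_force: [-0.0, -0.1, -2.8]
grip_width: 0.343
gripper_force: 61.2
t: 53.65
tcp_pos: [0.55, 0.3277, 0.1698]
tool_rot: [0.0, -0.685, 0.728, 0.0]
wrist_force: [0.4, 0.3, -3.5]
grip_width: 0.342
gripper_force: 61.3
```

```bash
python3 -m crank '[{"dx":0,"dy":0,"dz":0.006,"spin":0},{"dx":0,"dy":0,"dz":0.006,"spin":0},{"dx":0,"dy":0,"dz":0,"spin":0},{"dx":0,"dy":0,"dz":0,"spin":0}]'
```

```text
t: 54.05
tcp_pos: [0.5502, 0.3279, 0.1683]
tool_rot: [0.001, -0.685, 0.728, -0.0]
wrist_force: [-2.5, -0.1, 2.1]
grip_width: 0.345
gripper_force: 61.9
```

```bash
python3 -m crank '[{"dx":0,"dy":0,"dz":0,"spin":0},{"dx":0,"dy":0,"dz":0,"spin":0},{"dx":0,"dy":0,"dz":0,"spin":0},{"dx":0,"dy":0,"dz":0,"spin":0},{"dx":0,"dy":0,"dz":0,"spin":0},{"dx":0,"dy":0,"dz":-0.1,"spin":0},{"dx":0,"dy":0,"dz":-0.2,"spin":0},{"dx":0,"dy":0,"dz":-0.2,"spin":0},{"dx":0,"dy":0,"dz":-0.17,"spin":0},{"dx":0,"dy":0,"dz":0,"spin":0}]' -1
python3 - <<'E'
from h import *
go(.5725,-.0172,.30,PSI);go(.5725,-.0172,.220,PSI)
E
```

```text
t: 55.05
tcp_pos: [0.5513, 0.3279, 0.3082]
tool_rot: [0.005, -0.685, 0.728, -0.001]
wrist_force: [-0.1, -0.1, 0.8]
grip_width: 1.003
gripper_force: 0.0
go [ 0.572 -0.017  0.3  ] spin 0.047 dx 1.707 dy -0.274 dz 0.041 t 55.0
go [ 0.572 -0.017  0.22 ] spin 0.047 dx 1.707 dy -0.274 dz 0.441 t 55.0
```

```bash
python3 -m crank '[{"dx":0.1897,"dy":-0.0305,"dz":0,"spin":0.047},{"dx":0.1897,"dy":-0.0305,"dz":0,"spin":0},{"dx":0.1897,"dy":-0.0305,"dz":0,"spin":0},{"dx":0.1897,"dy":-0.0305,"dz":0,"spin":0},{"dx":0.1897,"dy":-0.0305,"dz":0,"spin":0},{"dx":0.1897,"dy":-0.0305,"dz":0,"spin":0},{"dx":0.1897,"dy":-0.0305,"dz":0,"spin":0},{"dx":0.1897,"dy":-0.0305,"dz":0,"spin":0},{"dx":0.1897,"dy":-0.0305,"dz":0,"spin":0},{"dx":0,"dy":0,"dz":0,"spin":0},{"dx":0,"dy":0,"dz":0,"spin":0}]'
python3 - <<'E'
from look import *
im,d,P=look('w13');o=get_obs();print(o['tcp_pos'])
comps(P,d,.225,.245,150);comps(P,d,.17,.183,150)
go(.5725,-.0172,.220,PSI)
E
```

```text
t: 56.15
tcp_pos: [0.5727, -0.0181, 0.3009]
tool_rot: [-0.0, -0.671, 0.741, 0.0]
wrist_force: [0.2, 0.2, -0.6]
grip_width: 0.999
gripper_force: 0.0
[ 0.57272619 -0.01728004  0.30088502]
1359 [255. 262.] ctr [574.7  17.8] size [20.5 30.2] ang 84.9 z 0.237
1283 [253. 305.] ctr [579.9  53. ] size [20.2 29.9] ang 84.4 z 0.2369
2243 [252. 104.] ctr [566.9 -84.9] size [106.9  33.1] ang 84.3 z 0.1784
go [ 0.572 -0.017  0.22 ] spin -0.000 dx -0.000 dy 0.001 dz 0.404 t 56.2
```

View pics/w13.png

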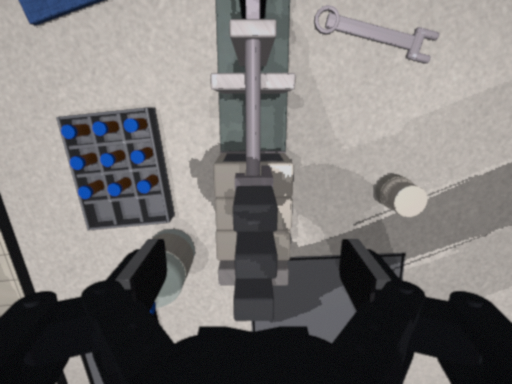

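Run:
```python
from look import *
z=np.load('w13.npz');d=z['d'];P=cloud('wrist',d,(z['R'],z['t']))
for v in range(170,250,6): print(v,d[v,254].round(3),P[v,254].round(3))
```

```text
170 0.245 [ 0.57  -0.038  0.179]
176 0.244 [ 0.57  -0.033  0.182]
182 0.238 [ 0.571 -0.03   0.189]
188 0.231 [ 0.571 -0.027  0.197]
194 0.215 [ 0.571 -0.027  0.213]
200 0.202 [ 0.571 -0.027  0.227]
206 0.191 [ 0.571 -0.027  0.238]
212 0.194 [ 0.572 -0.022  0.237]
218 0.195 [ 0.572 -0.018  0.236]
224 0.197 [ 0.573 -0.014  0.236]
230 0.196 [ 0.573 -0.01   0.238]
236 0.23 [0.575 0.009 0.208]
242 0.22 [0.575 0.009 0.218]
248 0.21 [0.575 0.008 0.229]
```

The third tab is there at (255,215), centre y −0.018. My depth cut-off had merely hidden it.

```bash
sed -i 's/d>.2)/d>.1)/' look.py
python3 -m crank '[{"dx":0,"dy":0,"dz":0.1,"spin":0},{"dx":0,"dy":0,"dz":0.15,"spin":0},{"dx":0,"dy":0,"dz":0.1,"spin":0},{"dx":0,"dy":0,"dz":0.055,"spin":0},{"dx":0,"dy":0,"dz":0,"spin":0}]' -1
python3 -m crank '[{"dx":0,"dy":0,"dz":0,"spin":0},{"dx":0,"dy":0,"dz":0,"spin":0},{"dx":0,"dy":0,"dz":0,"spin":0},{"dx":0,"dy":0,"dz":0,"spin":0},{"dx":0,"dy":0,"dz":0,"spin":0},{"dx":0,"dy":0,"dz":0,"spin":0},{"dx":0,"dy":0,"dz":0,"spin":0}]' 1
python3 -m crank '[{"dx":0.02,"dy":0,"dz":-0.01,"spin":0},{"dx":0.03,"dy":0,"dz":-0.02,"spin":0},{"dx":0,"dy":0,"dz":-0.03,"spin":0},{"dx":0,"dy":0,"dz":-0.03,"spin":0},{"dx":0,"dy":0,"dz":-0.02,"spin":0},{"dx":0,"dy":0,"dz":0,"spin":0}]'
```

```text
t: 56.7
tcp_pos: [0.5722, -0.0165, 0.2186]
tool_rot: [-0.001, -0.672, 0.74, 0.001]
wrist_force: [0.2, 0.1, 0.2]
grip_width: 0.998
gripper_force: 0.0
t: 57.4
tcp_pos: [0.573, -0.0173, 0.2212]
tool_rot: [0.001, -0.672, 0.741, -0.0]
wrist_force: [-1.4, 1.4, 4.9]
grip_width: 0.347
gripper_force: 59.5
t: 58.0
tcp_pos: [0.5721, -0.0272, 0.2432]
tool_rot: [0.001, -0.672, 0.741, -0.0]
wrist_force: [-0.6, 0.3, -3.2]
grip_width: 0.342
gripper_force: 59.5
```

Offset 9 mm, so it stands at TCP z ≈ 0.166. Pull out and carry to slot 2 (0.419, 0.336).

```bash
python3 -m crank '[{"dx":0,"dy":0.05,"dz":0,"spin":0},{"dx":0,"dy":0.08,"dz":0,"spin":0},{"dx":0,"dy":0.09,"dz":0,"spin":0},{"dx":0,"dy":0.1,"dz":0,"spin":0},{"dx":0,"dy":0.1,"dz":-0.03,"spin":0},{"dx":0,"dy":0.08,"dz":-0.05,"spin":0},{"dx":0,"dy":0,"dz":-0.02,"spin":0},{"dx":0,"dy":0,"dz":0,"spin":0}]'
python3 - <<'E'
from h import *
go(.419,.336,.264,-.06);go(.419,.336,.166,-.06)
E
```

```text
t: 58.8
tcp_pos: [0.4722, -0.0174, 0.2631]
tool_rot: [0.001, -0.672, 0.741, -0.0]
wrist_force: [0.5, 0.3, -2.5]
grip_width: 0.343
gripper_force: 60.7
go [0.419 0.336 0.264] spin -0.047 dx -1.748 dy 0.371 dz -0.004 t 58.8
go [0.419 0.336 0.166] spin -0.047 dx -1.748 dy 0.371 dz 0.486 t 58.8
```

```bash
python3 -m crank '[{"dx":-0.08,"dy":0.02,"dz":0,"spin":-0.047},{"dx":-0.16,"dy":0.04,"dz":0,"spin":0},{"dx":-0.2,"dy":0.045,"dz":0,"spin":0},{"dx":-0.2,"dy":0.045,"dz":0,"spin":0},{"dx":-0.2,"dy":0.045,"dz":0,"spin":0},{"dx":-0.2,"dy":0.045,"dz":0,"spin":0},{"dx":-0.2,"dy":0.045,"dz":0,"spin":0},{"dx":-0.2,"dy":0.045,"dz":0,"spin":0},{"dx":-0.2,"dy":0.03,"dz":0,"spin":0},{"dx":-0.108,"dy":0.011,"dz":0,"spin":0},{"dx":0,"dy":0,"dz":0.08,"spin":0},{"dx":0,"dy":0,"dz":0.12,"spin":0},{"dx":0,"dy":0,"dz":0.12,"spin":0},{"dx":0,"dy":0,"dz":0.08,"spin":0},{"dx":0,"dy":0,"dz":0.05,"spin":0},{"dx":0,"dy":0,"dz":0.01,"spin":0},{"dx":0,"dy":0,"dz":0,"spin":0},{"dx":0,"dy":0,"dz":0,"spin":0}]'
python3 -m crank '[{"dx":0,"dy":0,"dz":0.01,"spin":0},{"dx":0,"dy":0,"dz":0.01,"spin":0},{"dx":0,"dy":0,"dz":0,"spin":0},{"dx":0,"dy":0,"dz":0,"spin":0}]'
```

```text
t: 60.6
tcp_pos: [0.4205, 0.3364, 0.1717]
tool_rot: [0.001, -0.685, 0.728, 0.0]
wrist_force: [-0.1, -0.4, -1.9]
grip_width: 0.341
gripper_force: 60.6
t: 61.0
tcp_pos: [0.42, 0.336, 0.1664]
tool_rot: [0.0, -0.685, 0.728, 0.0]
wrist_force: [-1.0, 1.0, -2.3]
grip_width: 0.339
gripper_force: 60.8
```

```bash
python3 -m crank '[{"dx":0,"dy":0,"dz":0.006,"spin":0},{"dx":0,"dy":0,"dz":0.004,"spin":0},{"dx":0,"dy":0,"dz":0,"spin":0},{"dx":0,"dy":0,"dz":0,"spin":0}]'
python3 -m crank '[{"dx":0,"dy":0,"dz":0,"spin":0},{"dx":0,"dy":0,"dz":0,"spin":0},{"dx":0,"dy":0,"dz":0,"spin":0},{"dx":0,"dy":0,"dz":0,"spin":0},{"dx":0,"dy":0,"dz":0,"spin":0},{"dx":0,"dy":0,"dz":-0.1,"spin":0},{"dx":0,"dy":0,"dz":-0.2,"spin":0},{"dx":0,"dy":0,"dz":-0.2,"spin":0},{"dx":0,"dy":0,"dz":-0.18,"spin":0},{"dx":0,"dy":0,"dz":0,"spin":0}]' -1
python3 - <<'E'
from h import *
go(.5756,.0185,.30,PSI);go(.5756,.0185,.220,PSI)
E
```

```text
t: 61.4
tcp_pos: [0.4201, 0.3362, 0.1664]
tool_rot: [0.001, -0.685, 0.728, 0.0]
wrist_force: [-3.8, -1.3, 6.7]
grip_width: 0.344
gripper_force: 61.9
t: 62.4
tcp_pos: [0.4214, 0.3365, 0.3067]
tool_rot: [0.005, -0.685, 0.728, 0.0]
wrist_force: [0.5, 0.3, -0.0]
grip_width: 0.998
gripper_force: 0.0
go [0.576 0.018 0.3  ] spin 0.047 dx 1.507 dy -0.923 dz 0.033 t 62.4
go [0.576 0.018 0.22 ] spin 0.047 dx 1.507 dy -0.923 dz 0.433 t 62.4
```

```bash
python3 -m crank '[{"dx":0.1884,"dy":-0.1154,"dz":0,"spin":0.047},{"dx":0.1884,"dy":-0.1154,"dz":0,"spin":0},{"dx":0.1884,"dy":-0.1154,"dz":0,"spin":0},{"dx":0.1884,"dy":-0.1154,"dz":0,"spin":0},{"dx":0.1884,"dy":-0.1154,"dz":0,"spin":0},{"dx":0.1884,"dy":-0.1154,"dz":0,"spin":0},{"dx":0.1884,"dy":-0.1154,"dz":0,"spin":0},{"dx":0.1884,"dy":-0.1154,"dz":0,"spin":0},{"dx":0,"dy":0,"dz":0,"spin":0},{"dx":0,"dy":0,"dz":0,"spin":0}]'
python3 - <<'E'
from look import *
im,d,P=look('w14');o=get_obs();print(o['tcp_pos'])
comps(P,d,.225,.245,150)
go(.5756,.0185,.220,PSI)
E
```

```text
t: 63.4
tcp_pos: [0.576, 0.0177, 0.2993]
tool_rot: [-0.001, -0.671, 0.742, 0.0]
wrist_force: [0.6, -0.0, -0.3]
grip_width: 0.999
gripper_force: 0.0
[0.57582974 0.01864698 0.29969254]
1466 [255. 216.] ctr [574.7  17.8] size [19.8 30. ] ang 84.3 z 0.2371
1369 [253. 263.] ctr [580.   53.3] size [20.2 30. ] ang 84.6 z 0.237
go [0.576 0.018 0.22 ] spin -0.000 dx 0.001 dy 0.001 dz 0.398 t 63.5
```

```bash
python3 -m crank '[{"dx":0,"dy":0.003,"dz":0.1,"spin":0},{"dx":0,"dy":0,"dz":0.15,"spin":0},{"dx":0,"dy":0,"dz":0.1,"spin":0},{"dx":0,"dy":0,"dz":0.055,"spin":0},{"dx":0,"dy":0,"dz":0,"spin":0}]' -1
python3 -m crank '[{"dx":0,"dy":0,"dz":0,"spin":0},{"dx":0,"dy":0,"dz":0,"spin":0},{"dx":0,"dy":0,"dz":0,"spin":0},{"dx":0,"dy":0,"dz":0,"spin":0},{"dx":0,"dy":0,"dz":0,"spin":0},{"dx":0,"dy":0,"dz":0,"spin":0},{"dx":0,"dy":0,"dz":0,"spin":0}]' 1
python3 -m crank '[{"dx":0.02,"dy":0,"dz":-0.01,"spin":0},{"dx":0.03,"dy":0,"dz":-0.02,"spin":0},{"dx":0,"dy":0,"dz":-0.03,"spin":0},{"dx":0,"dy":0,"dz":-0.03,"spin":0},{"dx":0,"dy":0,"dz":-0.02,"spin":0},{"dx":0,"dy":0,"dz":0,"spin":0}]'
```

```text
t: 63.95
tcp_pos: [0.5745, 0.0197, 0.2179]
tool_rot: [-0.001, -0.672, 0.74, 0.001]
wrist_force: [-0.3, -0.3, -0.1]
grip_width: 0.998
gripper_force: 0.0
t: 64.65
tcp_pos: [0.5756, 0.0188, 0.2202]
tool_rot: [0.001, -0.672, 0.741, -0.0]
wrist_force: [-1.2, 0.2, 4.6]
grip_width: 0.342
gripper_force: 59.3
t: 65.25
tcp_pos: [0.5746, 0.0089, 0.2422]
tool_rot: [0.001, -0.672, 0.741, -0.0]
wrist_force: [0.9, -0.4, -2.3]
grip_width: 0.347
gripper_force: 59.3
```

```bash
python3 -m crank '[{"dx":0,"dy":0.05,"dz":0,"spin":0},{"dx":0,"dy":0.08,"dz":0,"spin":0},{"dx":0,"dy":0.09,"dz":0,"spin":0},{"dx":0,"dy":0.1,"dz":0,"spin":0},{"dx":0,"dy":0.1,"dz":-0.03,"spin":0},{"dx":0,"dy":0.08,"dz":-0.05,"spin":0},{"dx":0,"dy":0,"dz":-0.02,"spin":0},{"dx":0,"dy":0,"dz":0,"spin":0}]'
python3 - <<'E'
from h import *
go(.542,.2186,.264,-.06);go(.542,.2186,.165,-.06)
E
```

```text
t: 66.05
tcp_pos: [0.4747, 0.0188, 0.2621]
tool_rot: [0.001, -0.672, 0.741, -0.0]
wrist_force: [0.4, 1.4, -2.3]
grip_width: 0.342
gripper_force: 60.5
go [0.542 0.219 0.264] spin -0.047 dx -1.017 dy -0.276 dz -0.009 t 66.0
go [0.542 0.219 0.165] spin -0.047 dx -1.017 dy -0.276 dz 0.486 t 66.0
```

```bash
python3 -m crank '[{"dx":-0.08,"dy":0,"dz":0,"spin":-0.047},{"dx":-0.15,"dy":0,"dz":0,"spin":0},{"dx":-0.2,"dy":0,"dz":0,"spin":0},{"dx":-0.2,"dy":0,"dz":0,"spin":0},{"dx":-0.2,"dy":-0.04,"dz":0,"spin":0},{"dx":-0.12,"dy":-0.09,"dz":0,"spin":0},{"dx":-0.067,"dy":-0.09,"dz":0,"spin":0},{"dx":0,"dy":-0.056,"dz":0,"spin":0},{"dx":0,"dy":0,"dz":0.08,"spin":0},{"dx":0,"dy":0,"dz":0.12,"spin":0},{"dx":0,"dy":0,"dz":0.12,"spin":0},{"dx":0,"dy":0,"dz":0.08,"spin":0},{"dx":0,"dy":0,"dz":0.05,"spin":0},{"dx":0,"dy":0,"dz":0.015,"spin":0},{"dx":0,"dy":0,"dz":0,"spin":0},{"dx":0,"dy":0,"dz":0,"spin":0}]'
python3 -m crank '[{"dx":0,"dy":0,"dz":0.01,"spin":0},{"dx":0,"dy":0,"dz":0.01,"spin":0},{"dx":0,"dy":0,"dz":0,"spin":0},{"dx":0,"dy":0,"dz":0,"spin":0}]'
```

```text
t: 67.65
tcp_pos: [0.5433, 0.2184, 0.1697]
tool_rot: [0.001, -0.685, 0.728, -0.0]
wrist_force: [0.4, 0.4, -1.9]
grip_width: 0.346
gripper_force: 60.6
t: 68.05
tcp_pos: [0.5432, 0.2184, 0.1654]
tool_rot: [0.001, -0.685, 0.728, -0.0]
wrist_force: [0.1, 0.2, 2.4]
grip_width: 0.344
gripper_force: 61.2
```

Standing. Release and go to the last one (tab at 0.580, 0.0533).

```bash
python3 -m crank '[{"dx":0,"dy":0,"dz":0,"spin":0},{"dx":0,"dy":0,"dz":0,"spin":0},{"dx":0,"dy":0,"dz":0,"spin":0},{"dx":0,"dy":0,"dz":0,"spin":0},{"dx":0,"dy":0,"dz":0,"spin":0},{"dx":0,"dy":0,"dz":-0.1,"spin":0},{"dx":0,"dy":0,"dz":-0.2,"spin":0},{"dx":0,"dy":0,"dz":-0.2,"spin":0},{"dx":0,"dy":0,"dz":-0.18,"spin":0},{"dx":0,"dy":0,"dz":0,"spin":0}]' -1
python3 - <<'E'
from h import *
go(.5800,.0545,.30,PSI)
E
```

```text
t: 69.05
tcp_pos: [0.5442, 0.2183, 0.3071]
tool_rot: [0.005, -0.685, 0.728, -0.001]
wrist_force: [-0.4, 0.5, 0.7]
grip_width: 1.002
gripper_force: 0.0
go [0.58  0.054 0.3  ] spin 0.047 dx 0.797 dy -0.258 dz 0.035 t 69.0
```

```bash
python3 -m crank '[{"dx":0.16,"dy":-0.052,"dz":0,"spin":0.047},{"dx":0.16,"dy":-0.052,"dz":0,"spin":0},{"dx":0.16,"dy":-0.052,"dz":0,"spin":0},{"dx":0.16,"dy":-0.052,"dz":0,"spin":0},{"dx":0.157,"dy":-0.05,"dz":0,"spin":0},{"dx":0,"dy":0,"dz":0,"spin":0},{"dx":0,"dy":0,"dz":0,"spin":0}]'
python3 - <<'E'
from look import *
im,d,P=look('w15');o=get_obs();print(o['tcp_pos'])
comps(P,d,.225,.245,150)
go(.58,.0542,.220,PSI)
E
```

```text
t: 69.75
tcp_pos: [0.5799, 0.0542, 0.2998]
tool_rot: [-0.0, -0.671, 0.741, 0.0]
wrist_force: [-0.3, -0.2, -0.7]
grip_width: 0.996
gripper_force: 0.0
[0.57976803 0.05490522 0.29989366]
1464 [253. 215.] ctr [580.1  53.6] size [20.2 29.8] ang 84.9 z 0.2371
go [0.58  0.054 0.22 ] spin -0.000 dx 0.003 dy -0.001 dz 0.399 t 69.8
```

```bash
python3 -m crank '[{"dx":0.003,"dy":0,"dz":0.1,"spin":0},{"dx":0,"dy":0,"dz":0.15,"spin":0},{"dx":0,"dy":0,"dz":0.1,"spin":0},{"dx":0,"dy":0,"dz":0.055,"spin":0},{"dx":0,"dy":0,"dz":0,"spin":0}]' -1
python3 -m crank '[{"dx":0,"dy":0,"dz":0,"spin":0},{"dx":0,"dy":0,"dz":0,"spin":0},{"dx":0,"dy":0,"dz":0,"spin":0},{"dx":0,"dy":0,"dz":0,"spin":0},{"dx":0,"dy":0,"dz":0,"spin":0},{"dx":0,"dy":0,"dz":0,"spin":0},{"dx":0,"dy":0,"dz":0,"spin":0}]' 1
python3 -m crank '[{"dx":0.02,"dy":0,"dz":-0.01,"spin":0},{"dx":0.03,"dy":0,"dz":-0.02,"spin":0},{"dx":0,"dy":0,"dz":-0.03,"spin":0},{"dx":0,"dy":0,"dz":-0.03,"spin":0},{"dx":0,"dy":0,"dz":-0.02,"spin":0},{"dx":0,"dy":0,"dz":0,"spin":0}]'
```

```text
t: 70.3
tcp_pos: [0.5791, 0.0549, 0.2176]
tool_rot: [-0.001, -0.672, 0.74, 0.001]
wrist_force: [0.1, -0.3, 0.4]
grip_width: 0.998
gripper_force: 0.0
t: 71.0
tcp_pos: [0.58, 0.0543, 0.2202]
tool_rot: [0.001, -0.672, 0.741, -0.0]
wrist_force: [-1.0, 1.1, 5.3]
grip_width: 0.346
gripper_force: 59.2
t: 71.6
tcp_pos: [0.5791, 0.0444, 0.2422]
tool_rot: [0.001, -0.672, 0.741, -0.0]
wrist_force: [-0.2, -0.1, -3.2]
grip_width: 0.344
gripper_force: 59.6
```

```bash
python3 -m crank '[{"dx":0,"dy":0.05,"dz":0,"spin":0},{"dx":0,"dy":0.08,"dz":0,"spin":0},{"dx":0,"dy":0.09,"dz":0,"spin":0},{"dx":0,"dy":0.1,"dz":0,"spin":0},{"dx":0,"dy":0.1,"dz":-0.03,"spin":0},{"dx":0,"dy":0.08,"dz":-0.05,"spin":0},{"dx":0,"dy":0,"dz":-0.02,"spin":0},{"dx":0,"dy":0,"dz":0,"spin":0}]'
python3 - <<'E'
from h import *
go(.4123,.2266,.165,-.06)
E
```

```text
t: 72.4
tcp_pos: [0.4791, 0.0543, 0.2622]
tool_rot: [0.001, -0.672, 0.741, -0.0]
wrist_force: [-0.6, -0.1, -3.9]
grip_width: 0.344
gripper_force: 61.1
go [0.412 0.227 0.165] spin -0.047 dx -0.840 dy 0.385 dz 0.486 t 72.4
```

```bash
python3 -m crank '[{"dx":-0.06,"dy":0.05,"dz":0,"spin":-0.047},{"dx":-0.12,"dy":0.1,"dz":0,"spin":0},{"dx":-0.15,"dy":0.1,"dz":0,"spin":0},{"dx":-0.15,"dy":0.08,"dz":0,"spin":0},{"dx":-0.15,"dy":0.055,"dz":0,"spin":0},{"dx":-0.12,"dy":0,"dz":0,"spin":0},{"dx":-0.09,"dy":0,"dz":0,"spin":0},{"dx":0,"dy":0,"dz":0.08,"spin":0},{"dx":0,"dy":0,"dz":0.12,"spin":0},{"dx":0,"dy":0,"dz":0.12,"spin":0},{"dx":0,"dy":0,"dz":0.08,"spin":0},{"dx":0,"dy":0,"dz":0.05,"spin":0},{"dx":0,"dy":0,"dz":0.015,"spin":0},{"dx":0,"dy":0,"dz":0,"spin":0},{"dx":0,"dy":0,"dz":0,"spin":0}]'
python3 -m crank '[{"dx":0,"dy":0,"dz":0.01,"spin":0},{"dx":0,"dy":0,"dz":0.01,"spin":0},{"dx":0,"dy":0,"dz":0.004,"spin":0},{"dx":0,"dy":0,"dz":0,"spin":0},{"dx":0,"dy":0,"dz":0,"spin":0}]'
```

```text
t: 73.9
tcp_pos: [0.4136, 0.227, 0.1695]
tool_rot: [0.001, -0.685, 0.728, -0.0]
wrist_force: [0.4, 0.1, -3.4]
grip_width: 0.343
gripper_force: 61.2
t: 74.4
tcp_pos: [0.4136, 0.2271, 0.1653]
tool_rot: [0.001, -0.685, 0.728, -0.0]
wrist_force: [-2.4, 0.4, 6.2]
grip_width: 0.345
gripper_force: 62.3
```

Release, rise, and move aside for a final check.

```bash
python3 -m crank '[{"dx":0,"dy":0,"dz":0,"spin":0},{"dx":0,"dy":0,"dz":0,"spin":0},{"dx":0,"dy":0,"dz":0,"spin":0},{"dx":0,"dy":0,"dz":0,"spin":0},{"dx":0,"dy":0,"dz":0,"spin":0},{"dx":0,"dy":0,"dz":-0.1,"spin":0},{"dx":0,"dy":0,"dz":-0.2,"spin":0},{"dx":0,"dy":0,"dz":-0.25,"spin":0},{"dx":0,"dy":0,"dz":-0.25,"spin":0},{"dx":0.24,"dy":0,"dz":0,"spin":0},{"dx":0.24,"dy":0,"dz":0,"spin":0},{"dx":0.24,"dy":0,"dz":0,"spin":0},{"dx":0.24,"dy":0,"dz":0,"spin":0},{"dx":0.24,"dy":0,"dz":0,"spin":0},{"dx":0.24,"dy":0,"dz":0,"spin":0},{"dx":0,"dy":0,"dz":0,"spin":0},{"dx":0,"dy":0,"dz":0,"spin":0}]' -1
python3 - <<'E'
from look import *
im,d=eyes.grab_frame('top');P=cloud('top',d,cam2w('top'));comps(P,d,.165,.2,15);comps(P,d,.138,.152,15)
im2,_=eyes.grab_frame('side');cv2.imwrite('pics/f.png',np.hstack([im[60:300,100:400],im2[130:370,150:400]]))
E
```

```text
t: 76.1
tcp_pos: [0.3954, -0.0618, 0.3235]
tool_rot: [0.0, -0.684, 0.729, 0.0]
wrist_force: [0.4, -0.2, 0.1]
grip_width: 1.002
gripper_force: 0.0
378 [245. 177.] ctr [572.1 -23.4] size [241.6  33.4] ang 85.4 z 0.1792
54 [299. 182.] ctr [ 558.1 -190.4] size [15.8 27.5] ang 84.7 z 0.1895
43 [312. 183.] ctr [ 553.5 -229.7] size [11.4 24.1] ang 78.9 z 0.1889
81 [128. 186.] ctr [553.4 332.6] size [21.6 30.2] ang 85.4 z 0.1813
73 [164. 187.] ctr [546.8 221.2] size [19.7 27.7] ang 88.9 z 0.1828
80 [125. 229.] ctr [423.1 339.9] size [30.7 18.4] ang 0.4 z 0.1821
79 [161. 230.] ctr [416.9 231.1] size [19.4 27.4] ang 88.2 z 0.1826
368 [255. 351.] ctr [ 23.4 -35.9] size [119.8 113.1] ang 19.6 z 0.1868
44 [511.  92.] ctr [ 837.7 -876. ] size [ 6.1 91. ] ang 88.3 z 0.1425
67 [199. 134.] ctr [714.5 118.3] size [29.7 29.3] ang 54.8 z 0.1494
37 [210. 167.] ctr [608.2  84.2] size [19. 25.] ang 88.8 z 0.1489
40 [271. 173.] ctr [ 589.5 -106.4] size [12.8 25.7] ang 89.0 z 0.1472
50 [209. 183.] ctr [564.7  88.4] size [19.2 32.9] ang 79.7 z 0.1492
101 [327. 185.] ctr [ 547.9 -281.7] size [25.7 35. ] ang 88.3 z 0.1451
51 [270. 187.] ctr [ 545.8 -102.6] size [12.7 31.6] ang 88.3 z 0.1472
40 [511. 288.] ctr [ 214.1 -845.7] size [ 5.7 71.4] ang 88.9 z 0.1415
```

View pics/f.png

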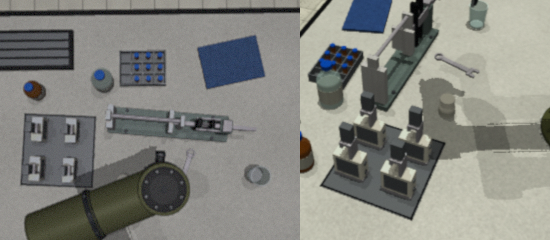

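The final picture shows the four cassettes upright on the mat, at (37,128), (70,128), (37,168) and (70,168) in its left half. Jaw, trigger and tab are back where they began, and the bottles, jar, beaker and wrench show no visible shift.

```bash
python3 -c "
from rig import arm
print(arm.finish_job())"
```

```text
the job is handed in; nothing more can be done
None
```

I handed the job in at about 76 s: all four cassettes were hung, clamped, released and stood back upright on the drip mat, and the final pictures show nothing else disturbed; the hand-in returned no verdict.

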